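# Clock a flange home against the end stop of a sine plate

### The arm

A 6-joint arm with a two-finger parallel gripper is mounted at the origin on a cart in front of the work surface, level with it; the furniture and walls round the work are solid. World frame = base frame: x ahead of the robot, y to its left, z up, the work surface at z = 0. Lengths are in m, angles in rad, forces in N, time in s.
With the tool pointing down it reaches from about 0.35 to 0.775 m from the base axis. Payload 7.3 kg.
Tool frame: the origin (TCP) lies at the very end of the fingers, on their centre line; the grasp point (between the pads) lies 19 mm behind it; z points along the fingers, y is the direction in which the jaws open and shut (so a half turn about z gives the same grasp; the last joint's range is limited). The gripper opens to 92 mm and grips with 3 to 60 N. Pads are 19 mm wide; open, the fingers measure 130 mm over their backs; the gripper's body (75 mm by 190 mm) begins 47 mm behind the grasp point.
Start: joints at [-1.383, 0.342, 1.524, -0, 1.275, -0.146], TCP at [0.172, -0.496, 0.189] pointing down, gripper open.
Joint ranges: [-2.53, 2.53], [-0.77, 2.02], [0.04, 2.7], [-1, 4.14], [0.28, 2.66], [-3.11, 3.11]. Speed limits (rad/s): [2.57, 2.57, 3.14, 3.14, 3.14, 3.14].

### API

Orientations are given as [roll, pitch, yaw] about the fixed x, y, z axes, in that order (R = Rz(yaw) Ry(pitch) Rx(roll)).
In Python, from cell import robot gives the robot as it stands.
- The arm moves only by the shell command python3 -m pendant 'ROWS' [OPENING] [FORCE]. ROWS is JSON, a list of rows, each a list of 2 entries, a list of its own where there are three numbers: the shift along the tool's x, y, z in mm, then the turn about the tool's z in degrees. In form: [[[x, y, z], turn], ...]. A call has 1 to 10 rows; each row is the pose to reach, as a shift and turn from the pose measured when the call began, along the tool's axes at that moment; what a row does not reach only later rows make up. A row lasts 1/12 s, in which the tool goes at most 41.7 mm and 7.16 degrees, less where a joint would pass 70% of its speed; a pose out of reach is approached as far as the arm can. A call with a gripper value outside its range is refused whole. OPENING is the opening, from 0 (shut) to 1 (fully open), set as the call begins (- or left out, the last holds). The fingers move at their own pace and stop on an object; FORCE is the grip in N (left out, the last holds). Time passes only in rows, so rows that repeat a pose let the fingers close. It gives the time, the measured TCP pose, the force and the opening at its end, in the units of the state.
- robot.observe(): the state, without advancing time (a new reading comes with each control period).
- robot.read_camera(name): name is "scene" or "top" or "wrist"; returns the picture (384x512x3 uint8, red, green, blue); there is no depth.
- robot.calibration(name): a dict with "vfov" (degrees; the focal length in pixels is half the picture's height over the tangent of half this angle, whatever the lens; pixels are square), "cx", "cy" (the principal point, pixels), "rvec" (rotation vector, rad) and "tvec" (3), from world to camera coordinates, as OpenCV has them. Camera axes: x right, y down, z forward; pixel columns grow to the right and rows downward; lengths in m; the calibration is good to about 2 mm. A picture is of the moment at which its call begins: read the wrist's pose just before it. calibration takes no time and is no camera call; for the wrist camera it gives the pose at the moment of the call.
- robot.hand_in(): hands the job in, once; it reports no verdict.
Trained networks look in the newest picture that a camera, given by its name, has taken for a name from the list of things; names that differ only in an ending like _2 or _b are one class to them, and where a whole thing is asked for, a point or a joint stands for the part that bears it (a point fixed in the world has none). Each returns a list of dicts, best first, with "p" (0 to 1); they miss things now and then, are a little off and sometimes report something else, mostly with a low value. They report only what shows in the picture. A call takes as long as a camera call.
- robot.find_in(camera, query): "xy" ([column, row] as shares, 0 to 1, of the picture: columns of its width, rows of its height, amid what is visible of it).
The state is a dict: "time": time; "qpos": joint angles; "qvel": joint speeds; "joint_efforts": joint torques, N m; "tool_pos": TCP position; "tool_rot": TCP orientation; "contact_force": force on the tool from outside, world axes, zero at the start; "torque": the same for the moment, N m; "opening": finger opening in m.
Only numpy, scipy, OpenCV 4.12 (cv2) and the standard library are available. Lean on these libraries where they do the work, as an engineer would, in place of code of your own. Each camera call takes 0.05 s, during which the arm holds its last target.

### The job

The white flange on the tilted sine plate was strapped down with its flat turned away from the end stop. Ease the strap clamp's black T-knob just enough to free the flange (about a third of a turn; well under a full turn, so that the strap stays close over the rim), turn the flange clockwise until its flat sits flush on the dark stop along the plate's lower edge, then tighten the knob until it comes up solid and let go. Do not drag the flange round under the tight clamp, and leave the dial indicator, micrometer and steel block round the plate alone.

Things in the scene. Friction and masses are not known exactly. Their poses are not given: they have to be found in the camera images.
- sine_plate: Steel sine plate fixed on the desk, its top face (182 x 200 mm) tilted 30 degrees, looking up towards the robot. Origin: middle of the top face's lower edge, on the end stop's face. x runs up the slope, y left along the stop, z square out of the top face (30 degrees from vertical). The clamp stands in the upper left corner; nothing stands over the right half.
- stop_mid (a point): Upper edge of the end stop's face, at its middle; axes as the plate's. The stop is a straight dark bar along y on the plate's lower edge, 200 mm long; its face is the plate's plane x = 0 and stands 16 mm above the top face.
- flange: White aluminium flange, 40 mm high, flat on the plate under the strap. Origin on its underside, z square out of the plate. Flat on its -x side. Rim wall 24 mm thick, its middle about 66 mm from round_centre, to be gripped over its top 15 mm; inside it a recess (radius 54) with a low hub. Starts turned 34 to 66 degrees counter-clockwise, seen from above the plate; home: its x along plate x.
- round_centre (a point): Centre of the flange's round outside (radius 77.7 mm), 4.4 mm from the origin towards the flat, at the top face's height. The flange only slides and turns on the plate. Once eased it drags with 2.4 N sliding, 0.1 N m turning; its weight (0.6 to 0.9 kg) tends to slide it down to the stop. Home, this point is 69 mm from the stop's face; with the round on the stop, 78 mm.
- flat_mid (a point): Middle of the flange's flat (74 mm long), 20 mm above its underside; axes as the flange's. Its plate x is about 0 when the flat is home on the stop.
- knob_grip (a point): Black T-knob of the strap clamp: point on its screw's axis at mid-height of the bar; x along the bar, z along the screw (square to the plate), outwards. The bar is 54 mm long, 14 mm thick, 24 mm high (12 mm either way of this point). Right under the bar sits a round steel hub 22 mm across; the strap's top is 23 mm below this point.
- knob: The same T-knob as a body (origin on the plate's top face, same axes). Counter-clockwise from above eases it, lifting knob and strap 1 mm a radian; clockwise tightens. Thread friction 0.35 N m, it stays where left; up to 0.3 N m stiffer as it tightens, then comes up solid, which is firmly tight. Starts nipped 0.3 to 1.1 rad short of solid; 1.7 rad back from solid the strap is just free.
- strap: Slotted steel strap of the clamp, 78 x 28 x 12 mm, on the plate's diagonal: brass-tipped toe over the flange's rim at the upper left, tail on a step block. Origin at the foot of the screw's axis on the plate's top face, axes as the plate's. It only moves up and down along the screw.
- strap_toe (a point): Underside of the strap's toe, above the flange's rim; its plate z is 40 to 41 mm while it bears on the flange.
- dial_gauge: Dial indicator lying on its back to the right of the sine plate, 94 x 56 x 22 mm; origin under its middle. To be left alone.
- block: Loose grey steel setting block with holes, 45 x 70 x 40 mm, to the left of the sine plate; origin under its middle. To be left alone.
- micrometer: Micrometer lying in front of the sine plate, on the robot's side, 134 x 59 x 17 mm; origin under its middle. To be left alone.

How it is judged:
On the way, in this order (a step that is already met when the one before it is completed fails the run):
1. the clamp is eased (the strap bears on the flange with less than 12 N) before the flange is turned home (contact force between strap and flange below 12 N and not (angle between the x axis of flange and the x axis of sine_plate, either way round below 0.035 rad)), for 0.2 s.
2. the flange's flat lies flush on the end stop while the clamp is still eased (angle between the x axis of flange and the x axis of sine_plate, either way round below 0.035 rad and x of flat_mid in the frame of sine_plate below 0.002 m and contact force between strap and flange below 12 N), for 0.2 s.
At the end, for the whole second after the job is handed in: the flange is at rest with its flat flush on the end stop (within 2 degrees, middle of the flat within 2 mm of the stop's face) and the strap bears on it with more than 40 N (solid is about 70 N) (angle between the x axis of flange and the x axis of sine_plate, either way round below 0.035 rad and x of flat_mid in the frame of sine_plate below 0.002 m and contact force between strap and flange above 40 N and linear speed of flange below 0.01 m/s); the robot touches nothing.
It fails at once if the strap is backed off more than 5 mm clear of the flange (z of strap_toe in the frame of sine_plate above 0.046 m).
It fails at once if the flange is dragged round while the strap bears on it with more than 20 N (contact force between strap and flange above 20 N and angular speed of flange above 0.3 rad/s).
It fails at once if the dial indicator is moved by more than 20 mm (distance of dial_gauge from where it was at the start of the episode above 0.02 m).
It fails at once if the setting block is moved by more than 20 mm (distance of block from where it was at the start of the episode above 0.02 m).
It fails at once if the micrometer is moved by more than 20 mm (distance of micrometer from where it was at the start of the episode above 0.02 m).
It also fails if it takes over 70 s, if anything falls off the work surface, if the arm or the gripper's body presses on something with over 40 N, if the wrist force passes 120 N, or if a joint passes its speed limit or range.

## Working session

There is one attempt and no reset: what is moved stays moved. The work goes in short steps, Python scripts to look and compute and a shell command to move; the robot and the scene stay as the last step left them, time stands still between calls to the robot, and variables do not carry over. Pictures are saved under pics/ and viewed, and the job is handed in when it is done.

```bash
ls; mkdir -p pics
cat > h.py <<'E'
from cell import robot
import numpy as np, cv2
from scipy.spatial.transform import Rotation as R
def snap(name,fn):
    im=robot.read_camera(name); cal=robot.calibration(name)
    cv2.imwrite('pics/'+fn,im[:,:,::-1]); return im,cal
def K(cal):
    f=192/np.tan(np.radians(cal['vfov'])/2)
    return np.array([[f,0,cal['cx']],[0,f,cal['cy']],[0,0,1.]])
def proj(cal,P):
    return cv2.projectPoints(np.atleast_2d(np.array(P,float)),np.array(cal['rvec'],float),np.array(cal['tvec'],float),K(cal),None)[0][:,0]
def ray(cal,uv):
    Rm=cv2.Rodrigues(np.array(cal['rvec'],float))[0]; t=np.array(cal['tvec'],float)
    d=Rm.T@np.linalg.inv(K(cal))@np.array([uv[0],uv[1],1.]); return -Rm.T@t, d/np.linalg.norm(d)
def tri(obs):
    A=np.zeros((3,3));b=np.zeros(3)
    for cal,uv in obs:
        o,d=ray(cal,uv);M=np.eye(3)-np.outer(d,d);A+=M;b+=M@o
    X=np.linalg.solve(A,b); return X,[np.linalg.norm(proj(c,X)[0]-uv) for c,uv in obs]
E
python3 - <<'E'
from h import *
print(robot.observe())
for n in ['scene','top','wrist']:
    im,c=snap(n,n+'0.png'); print(n,c)
    for q in ['stop_mid','flange','round_centre','flat_mid','knob_grip','knob','strap','strap_toe','sine_plate']:
        try: print(q,[(round(float(d['p']),2),round(d['xy'][0]*512),round(d['xy'][1]*384)) for d in robot.find_in(n,q)[:2]])
        except Exception as e: print(q,e)
E
```

```text
pics
{'time': 0.0, 'qpos': array([-1.38297552e+00,  3.42717410e-01,  1.52505415e+00, -1.57750219e-05,
        1.27539053e+00, -1.45979315e-01]), 'qvel': array([ 0.00088011, -0.00032747,  0.00012097, -0.00068926,  0.00061821,
        0.00030052]), 'joint_efforts': array([ 1.15407292e-03, -4.31245351e+01, -2.44221497e+01,  7.18621491e-02,
        5.59580291e-02, -1.23107361e-04]), 'tool_pos': array([ 0.17194386, -0.49553395,  0.18783481]), 'tool_rot': array([-3.14003771e+00, -2.13368533e-04,  3.33804562e-01]), 'contact_force': array([-0.73906545,  0.21883318,  0.3195252 ]), 'torque': array([-0.00988529,  0.04594853, -0.01963922]), 'opening': 0.09180841729949764}
scene {'vfov': 43.38125282392199, 'cx': 256.97999212823834, 'cy': 192.02329107908142, 'rvec': array([ 0.7403034 , -2.36038444,  1.43129271]), 'tvec': array([0.45370025, 0.15822905, 1.23215308])}
stop_mid [(0.76, 221, 208)]
flange [(0.72, 236, 197)]
round_centre [(0.93, 237, 196)]
flat_mid [(0.75, 234, 196), (0.7, 227, 207)]
knob_grip [(0.56, 209, 175)]
knob [(0.56, 211, 176)]
strap [(0.48, 202, 181)]
strap_toe [(0.75, 205, 184)]
sine_plate [(0.82, 225, 207)]
top {'vfov': 55.1296170324409, 'cx': 255.95911420594143, 'cy': 192.84485499571878, 'rvec': array([ 2.14566402, -2.09135567,  0.17253215]), 'tvec': array([0.2095846 , 0.44983567, 0.90510404])}
stop_mid [(0.63, 269, 162)]
flange [(0.87, 260, 174)]
round_centre [(0.76, 261, 174)]
flat_mid [(0.84, 263, 176)]
knob_grip [(0.67, 234, 149), (0.36, 260, 172)]
knob [(0.69, 236, 149), (0.16, 234, 143)]
strap [(0.87, 234, 142)]
strap_toe [(0.66, 233, 140)]
sine_plate [(0.63, 265, 161), (0.2, 261, 172)]
wrist {'vfov': 61.41412578165183, 'cx': 256.79093285591443, 'cy': 192.64779319794934, 'rvec': array([-2.3425425 ,  1.66504181,  0.26411463]), 'tvec': array([-0.52498112, -0.04018251,  0.3919942 ])}
stop_mid []
flange []
round_centre []
flat_mid []
knob_grip []
knob []
strap []
strap_toe []
sine_plate []
```

View pictures.

Run:
```python
import cv2
for n in ['scene0','top0']:
    im=cv2.imread(f'pics/{n}.png'); 
    c=im[100:260,130:340]; cv2.imwrite(f'pics/{n}_c.png',cv2.resize(c,None,fx=3.6,fy=3.6,interpolation=cv2.INTER_CUBIC))
```

```text
(no output)
```

View pics/scene0.png

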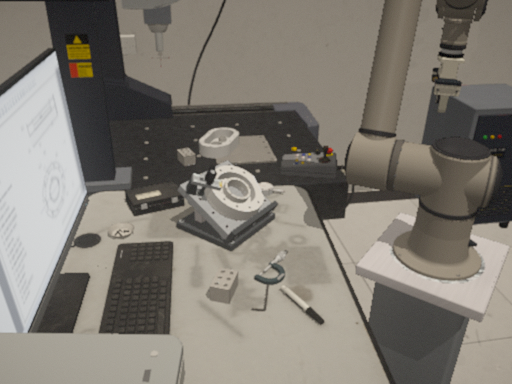

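View pics/top0.png

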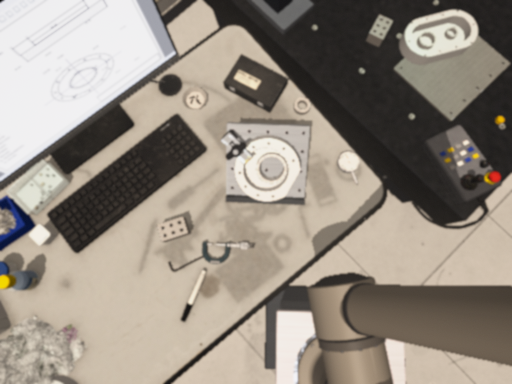

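View pics/scene0_c.png

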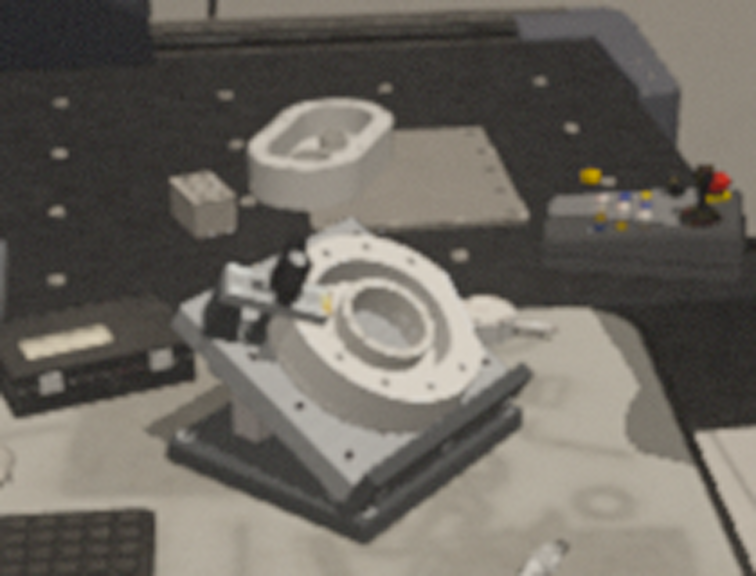

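View pics/top0_c.png

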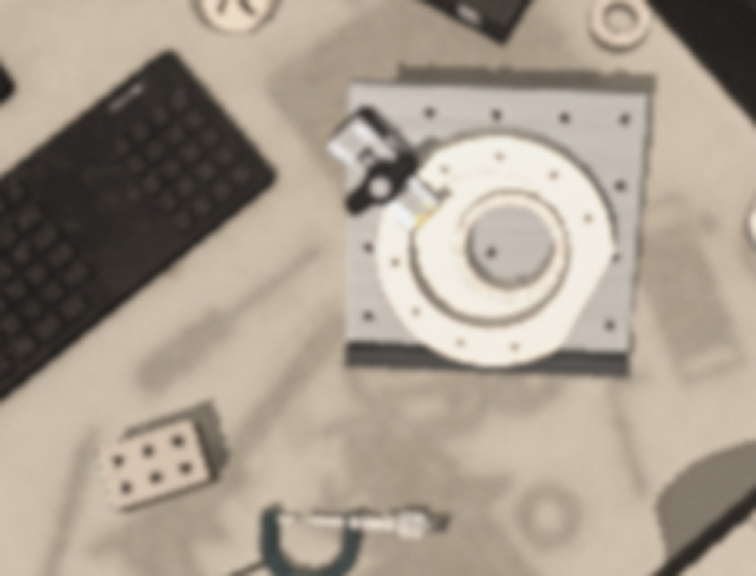

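```bash
cat >> h.py <<'E'
def platepose(p):
    x0,y0,z0,yaw=p
    return R.from_euler('z',yaw).as_matrix()@R.from_euler('y',-np.pi/6).as_matrix(), np.array([x0,y0,z0])
def p2w(p,P):
    Rm,t=platepose(p); return (Rm@np.atleast_2d(P).T).T+t
E
python3 - <<'E'
from h import *
from scipy.optimize import least_squares
S=robot.calibration('scene');T=robot.calibration('top')
for c in (S,T): print(ray(c,(256,192)))
cr=lambda u,v:(130+u/3.6-.36,100+v/3.6-.36)
obs=[(T,cr(350,82),(.182,.1,0)),(T,cr(652,90),(.182,-.1,0)),(T,cr(346,344),(0,.1,.016)),(T,cr(632,352),(0,-.1,.016)),
 (S,cr(178,318),(.182,.1,0)),(S,cr(345,492),(0,.1,.016)),(S,cr(525,370),(0,-.1,.016))]
def f(p): return np.concatenate([proj(c,p2w(p,P))[0]-uv for c,uv,P in obs])
r=least_squares(f,[.55,.1,.05,0],loss='soft_l1'); print(r.x, r.fun.reshape(-1,2).round(1))
print('knob tri',tri([(S,(209,175)),(T,(235,149))]))
p=r.x;Rm,t=platepose(p)
X=tri([(S,(209,175)),(T,(235,149))])[0]; print(Rm.T@(X-t))
X=tri([(S,(237,196)),(T,(261,174))])[0]; print(X,Rm.T@(X-t))
E
```

```text
(array([-0.17796668,  1.1037835 ,  0.70644987]), array([ 0.48706365, -0.73709707, -0.46846228]))
(array([0.27444505, 0.20181752, 0.97439251]), array([ 0.1815404 ,  0.02023634, -0.98317525]))
[ 0.44223929  0.19592482  0.03517507 -0.01690252] [[ 0.6 -0. ]
 [-0.8  0.7]
 [ 0.8 -0.3]
 [-0.3  0.7]
 [-1.7 -0.1]
 [ 2.6 -2.2]
 [-3.2  0.5]]
knob tri (array([0.51764504, 0.26750706, 0.17813132]), [np.float64(0.5038493581374353), np.float64(0.5592064387498221)])
[0.13572432 0.07284651 0.08671118]
[0.47685571 0.20739803 0.10593305] [0.06518547 0.01205665 0.04406942]
```

```bash
cat >> h.py <<'E'
def go(target,yaw=None,s=None):
    s=s or robot.observe(); Rt=R.from_euler('xyz',s['tool_rot']).as_matrix()
    d=Rt.T@(np.array(target)-s['tool_pos'])*1000
    # positive turn about tool z (down) decreases yaw
    tx=Rt[:,0]; y0=np.arctan2(tx[1],tx[0])
    turn=None if yaw is None else np.degrees((y0-yaw+np.pi/2)%(np.pi)-np.pi/2)
    return d.round(1),turn,'yaw',y0
E
python3 - <<'E'
from h import *
s=robot.observe();Rt=R.from_euler('xyz',s['tool_rot']).as_matrix()
c=robot.calibration('wrist'); o,d=ray(c,(256,192)); Rm=cv2.Rodrigues(c['rvec'])[0]
print('cam in tool',Rt.T@(o-s['tool_pos']),Rt.T@d, 'cam axes in tool\n',(Rt.T@Rm.T).round(3))
print(go([.38,-.25,.30]),go([.42,.18,.40],0.0))
E
```

```text
cam in tool [ 8.34647422e-02  3.18142599e-05 -1.96488464e-01] [-0.3070733  -0.00253763  0.95168248] cam axes in tool
 [[ 0.001 -0.951 -0.309]
 [ 1.     0.001 -0.   ]
 [ 0.    -0.309  0.951]]
(array([ 277.1, -164.3, -111.5]), None, 'yaw', np.float64(0.3337813536275993)) (array([ 455.8, -557.5, -211.5]), np.float64(19.12426284302509), 'yaw', np.float64(0.3337813536275993))
```

```bash
python3 -m pendant '[[[40,-20,-15],-7],[[80,-45,-30],-14],[[120,-70,-45],-21],[[155,-93,-60],-28],[[190,-115,-75],-35],[[225,-137,-90],-42],[[260,-155,-105],-49],[[277,-164,-111],-56],[[277,-164,-111],-63],[[277,-164,-111],-65]]'
python3 - <<'E'
from h import *
print(go([.55,-.02,.30]),go([.58,.2,.30]))
E
```

```text
time: 2.33
tool_pos: [0.382, -0.2483, 0.3009]
tool_rot: [3.139, 0.001, 1.479]
contact_force: [-0.1, -0.7, -0.8]
opening: 0.0918
(array([242.7, 146.4,   1. ]), None, 'yaw', np.float64(1.4792713660934396)) (array([464.6, 156.1,   0.7]), None, 'yaw', np.float64(1.4792713660934396))
```

```bash
python3 -m pendant '[[[35,20,0],-7],[[70,40,0],-14],[[105,60,0],-21],[[140,80,0],-28],[[175,100,0],-35],[[210,120,0],-42],[[250,135,0],-49],[[290,142,0],-56],[[330,147,0],-63],[[365,150,0],-70]]'
python3 - <<'E'
from h import *
print(go([.58,.2,.29],np.pi))
E
```

```text
time: 3.17
tool_pos: [0.5652, 0.1041, 0.3004]
tool_rot: [-3.141, 0.003, 2.708]
contact_force: [0.0, -0.2, -0.9]
opening: 0.0915
(array([26.9, 93.3, 10.4]), np.float64(-24.854265846036146), 'yaw', np.float64(2.7078038814104883))
```

```bash
python3 -m pendant '[[[9,35,4],-7],[[18,70,8],-14],[[27,93,10],-21],[[27,93,10],-25],[[27,93,10],-25],[[27,93,10],-25]]'
python3 - <<'E'
from h import *
s=robot.observe();print(s['tool_pos'],s['tool_rot'],s['qpos'])
im,c=snap('wrist','w1.png'); print(c)
for q in ['stop_mid','flange','round_centre','flat_mid','knob_grip','knob','strap','strap_toe']:
    print(q,[(round(float(d['p']),2),round(d['xy'][0]*512,1),round(d['xy'][1]*384,1)) for d in robot.find_in('wrist',q)[:2]])
np.save('w1.npy',[c['rvec'],c['tvec']])
cv2.imwrite('pics/w1b.png',cv2.resize(im[:,:,::-1],None,fx=1.5,fy=1.5,interpolation=cv2.INTER_CUBIC))
E
```

```text
time: 3.67
tool_pos: [0.5797, 0.1998, 0.2902]
tool_rot: [-3.14, 0.002, -3.141]
contact_force: [-0.6, 0.5, -0.2]
opening: 0.0917
[0.57967875 0.19981082 0.29019524] [-3.13995461e+00  1.90519679e-03 -3.14092985e+00] [ 0.20817973  0.46410227  1.06091849 -0.00199738  1.61504497 -1.36336771]
{'vfov': 61.41412578165183, 'cx': 256.79093285591443, 'cy': 192.64779319794934, 'rvec': array([-2.04996166, -2.05179442, -0.32452411]), 'tvec': array([-0.19843076, -0.62146542,  0.30969412])}
stop_mid [(0.63, 254.0, 103.3)]
flange [(0.91, 247.9, 76.2)]
round_centre [(0.96, 252.5, 71.4), (0.63, 324.3, 130.6)]
flat_mid [(0.58, 249.7, 73.9)]
knob_grip [(0.91, 328.3, 109.3)]
knob [(0.75, 326.3, 109.1)]
strap [(0.67, 326.8, 131.3), (0.27, 254.0, 76.1)]
strap_toe [(0.56, 322.6, 129.9)]
```

View pics/w1b.png

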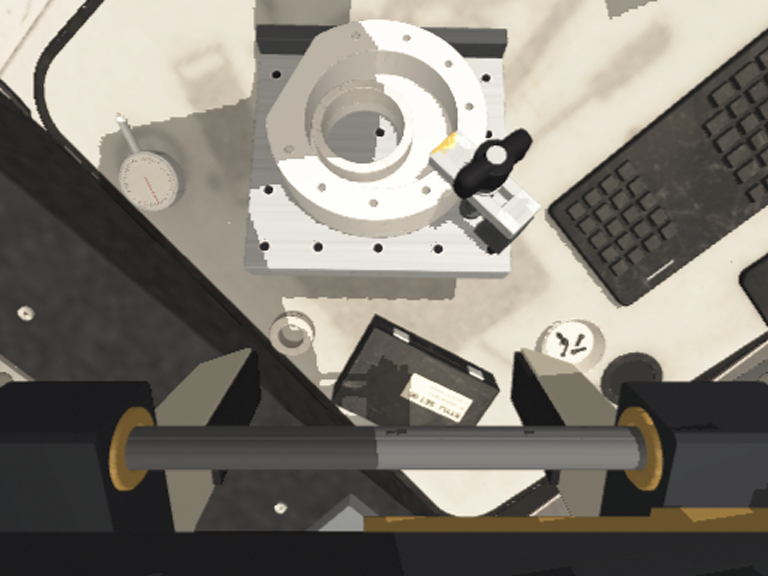

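Run:
```python
import cv2
im=cv2.imread('pics/w1.png'); c=im[0:190,155:365]; cv2.imwrite('pics/w1c.png',cv2.resize(c,None,fx=3.8,fy=3.15*3.8/3.8 if 0 else 3.8,interpolation=cv2.INTER_CUBIC)[:600])
cv2.imwrite('pics/w1d.png',cv2.resize(im[80:190,155:365],None,fx=3.8,fy=3.8,interpolation=cv2.INTER_CUBIC))
```

```text
(no output)
```

View pics/w1c.png

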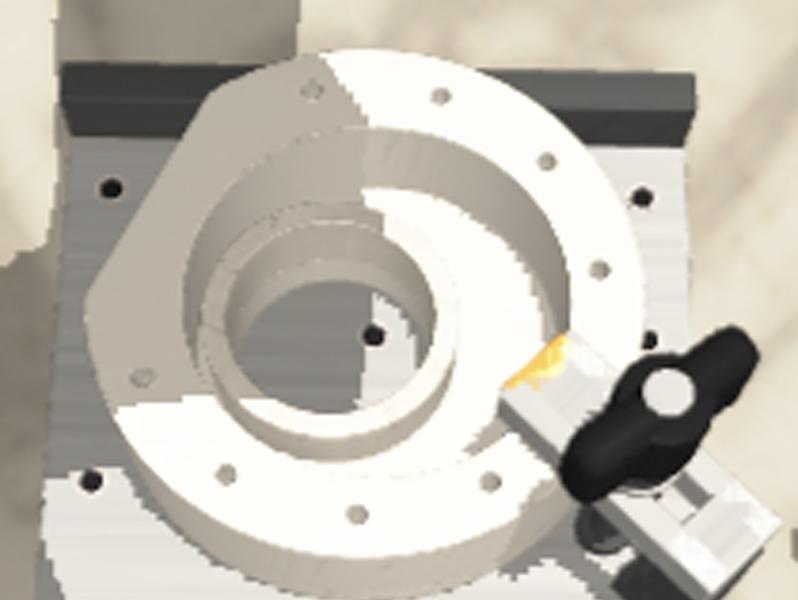

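View pics/w1d.png

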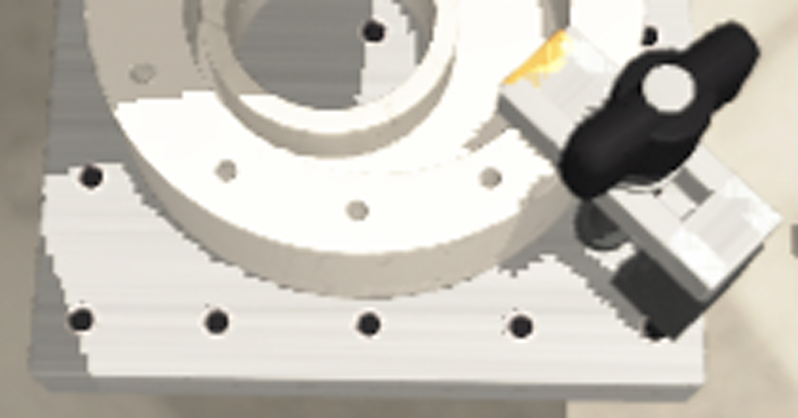

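```bash
cat > fit.py <<'E'
from h import *
from scipy.optimize import least_squares
S=robot.calibration('scene');T=robot.calibration('top')
W=dict(robot.calibration('wrist')); rv=np.load('w1.npy'); W['rvec'],W['tvec']=rv[0],rv[1]
cr=lambda u,v:(130+u/3.6-.36,100+v/3.6-.36)
wc=lambda u,v:(155+u/3.8-.37,v/3.8-.37)
wd=lambda u,v:(155+u/3.8-.37,80+v/3.8-.37)
obs=[(T,cr(350,82),(.182,.1,0),1),(T,cr(652,90),(.182,-.1,0),1),(S,cr(178,318),(.182,.1,0),1),
 (W,wd(33,375),(.182,-.1,0),3),(W,wd(703,384),(.182,.1,0),3),(W,wc(72,134),(0,-.1,0),3),(W,wc(684,147),(0,.1,0),3),(W,wc(64,98),(0,-.1,.016),2),(W,wc(693,107),(0,.1,.016),2)]
def f(p): return np.concatenate([w*(proj(c,p2w(p,P))[0]-uv) for c,uv,P,w in obs])
r=least_squares(f,[.55,.1,.05,0],loss='soft_l1'); p=r.x
if __name__=='__main__':
    print(p)
    for o in obs: print((proj(o[0],p2w(p,o[2]))[0]-o[1]).round(1))
    Rm,t=platepose(p)
    for z,uv in [(.075,(328.3,109.3)),(.09,wc(668,392))]:
        o,d=ray(W,uv); o2=Rm.T@(o-t);d2=Rm.T@d; k=(z-o2[2])/d2[2]; print('pt',z,(o2+k*d2).round(4), (o+k*d).round(4))
    X,e=tri([(S,(209,175)),(T,(235,149)),(W,(328.3,109.3))]);print('knob tri',X,Rm.T@(X-t),e)
    fo=[]
    def onz(uv,z):
        o,d=ray(W,uv); o2=Rm.T@(o-t);d2=Rm.T@d; return (o2+d2*(z-o2[2])/d2[2])
    pts=[onz(wc(*q),.04) for q in [(330,50),(450,67),(540,122),(643,270),(620,380),(365,558),(225,522),(120,410),(85,310)]]
    print(np.round(pts,3)[:,:2])
    g=lambda c:[np.hypot(q[0]-c[0],q[1]-c[1])-.0777 for q in pts]
    rr=least_squares(g,[.078,0]);print('centre',rr.x,np.round(np.array(rr.fun)*1000,1))
    for q in [(217,83),(88,290)]:
        a=onz(wc(*q),.04); print('corner',a, np.degrees(np.arctan2(a[1]-rr.x[1],a[0]-rr.x[0])))
    for q in [(757,350),(570,480)]:
        print('barend',onz(wc(*q),.075))
    a=onz(wc(757,350),.08)-onz(wc(570,480),.08);print(np.degrees(np.arctan2(a[1],a[0])),np.linalg.norm(a))
E
python3 fit.py
```

```text
[ 0.4351653   0.1956024   0.04505572 -0.01676811]
[0.3 1.3]
[-0.2  2.1]
[ 0.3 -2.7]
[-0.9 -1. ]
[ 0.5 -0.3]
[0.1 0.4]
[0. 0.]
[-1.1  0.7]
[0.9 1.5]
pt 0.075 [0.1332 0.0713 0.075 ] [0.5142 0.2656 0.1766]
pt 0.09 [0.1345 0.0697 0.09  ] [0.5078 0.2641 0.1902]
knob tri [0.51637355 0.26683108 0.17819499] [0.13585385 0.07258031 0.07530073] [np.float64(0.16325697074540893), np.float64(1.1674448577621528), np.float64(2.9646019100490895)]
[[ 0.001 -0.014]
 [ 0.006  0.021]
 [ 0.023  0.047]
 [ 0.071  0.076]
 [ 0.105  0.069]
 [ 0.158 -0.001]
 [ 0.149 -0.039]
 [ 0.117 -0.069]
 [ 0.086 -0.081]]
centre [ 0.07932376 -0.0030422 ] [ 1.8 -0.1 -2.4  2.  -1.4  1.2  0.3 -1.9  0.3]
corner [ 0.01250739 -0.04704216  0.04      ] -146.63426814357248
corner [ 0.0802539  -0.08027541  0.04      ] -89.31000947726136
barend [0.11482087 0.09592412 0.075     ]
barend [0.15019087 0.04897266 0.075     ]
126.99184957792917 0.05772505241394012
```

```bash
cat >> fit.py <<'E'
kp=np.array([.1335,.0712,.0755])
def byaw(psi):
    Rm,t=platepose(p); b=Rm@np.array([np.cos(psi),np.sin(psi),0]); return np.arctan2(b[1],b[0])
E
python3 - <<'E'
from fit import *
g=p2w(p,kp)[0];print(g)
print(go(g+[0,0,.045],byaw(np.radians(127))))
E
```

```text
[0.51421258 0.26548681 0.17719064]
(array([65.7, 66.3, 68.1]), np.float64(57.921203335586846), 'yaw', np.float64(-3.140042706818076))
```

```bash
python3 -m pendant '[[[10,10,7],7],[[20,20,14],14],[[30,30,20],21],[[40,40,30],28],[[50,50,40],35],[[60,60,50],42],[[66,66,60],49],[[66,66,68],56],[[66,66,68],58],[[66,66,68],58]]' 0.41
python3 - <<'E'
from h import *
im,c=snap('wrist','w2.png'); np.save('w2.npy',[c['rvec'],c['tvec']])
cv2.imwrite('pics/w2b.png',cv2.resize(im[:,:,::-1],None,fx=1.5,fy=1.5,interpolation=cv2.INTER_CUBIC))
print([robot.find_in('wrist',q)[:2] for q in ('knob_grip','knob')])
from fit import *
print(proj(c,p2w(p,kp)), proj(c,p2w(p,kp+[0,0,.012])),proj(c,[robot.observe()['tool_pos']]))
E
```

```text
time: 4.95
tool_pos: [0.5135, 0.2652, 0.2219]
tool_rot: [3.141, 0.002, 2.13]
contact_force: [0.5, -0.2, 0.3]
opening: 0.0382
[[{'xy': [0.4998, 0.5174], 'p': 0.86}, {'xy': [0.5672, 0.5187], 'p': 0.56}], [{'xy': [0.501, 0.5232], 'p': 0.93}, {'xy': [0.3893, 0.538], 'p': 0.66}]]
[[258.02563402 199.59699972]] [[251.46154249 200.04162767]] [[258.00009852 222.84281903]]
```

View pics/w2b.png

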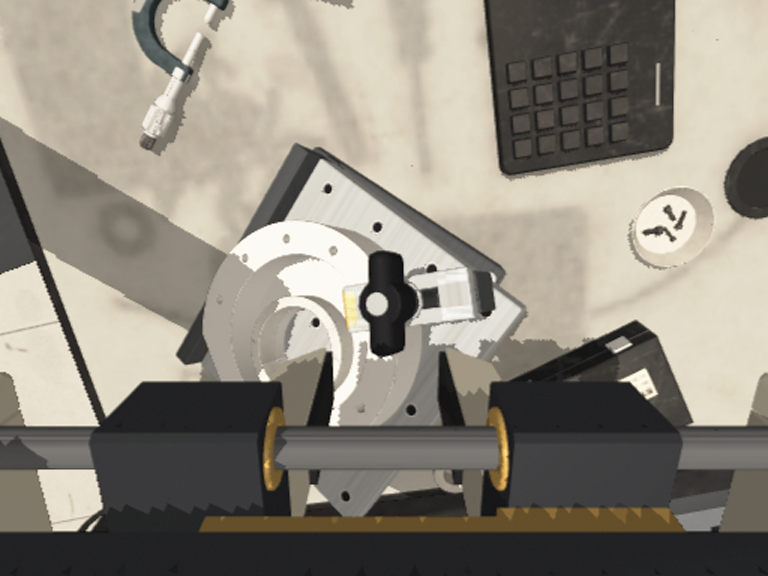

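```bash
python3 -m pendant '[[[0,0,15],0],[[0,0,30],0],[[0,0,40],0],[[0,0,46],0],[[0,0,49],0],[[0,0,49],0]]'
python3 -m pendant '[[[0,0,0],0],[[0,0,0],0],[[0,0,0],0],[[0,0,0],0],[[0,0,0],0],[[0,0,0],0]]' 0 50
python3 -c "
from h import *
s=robot.observe();print(s['torque'],s['opening'])"
```

```text
time: 5.6
tool_pos: [0.5143, 0.265, 0.1733]
tool_rot: [3.14, 0.002, 2.132]
contact_force: [-0.8, 0.6, -0.2]
opening: 0.0374
time: 6.1
tool_pos: [0.5143, 0.265, 0.1735]
tool_rot: [3.14, 0.002, 2.132]
contact_force: [-0.6, 0.1, -0.1]
opening: 0.0028
[-0.05620887 -0.13478383  0.02624914] 0.002825873380370129
```

Run:
```python
from h import *
im,c=snap('wrist','w3.png'); 
cv2.imwrite('pics/w3b.png',cv2.resize(im[100:300,120:400,::-1],None,fx=2.8,fy=2.8,interpolation=cv2.INTER_CUBIC))
im2,c2=snap('scene','s3.png'); cv2.imwrite('pics/s3b.png',cv2.resize(im2[120:260,150:350,::-1],None,fx=4,fy=4,interpolation=cv2.INTER_CUBIC))
print(proj(c2,[robot.observe()['tool_pos']]), proj(c,[robot.observe()['tool_pos']]))
```

```text
[[210.25944038 176.55443227]] [[257.58609477 222.32185735]]
```

View pics/w3b.png

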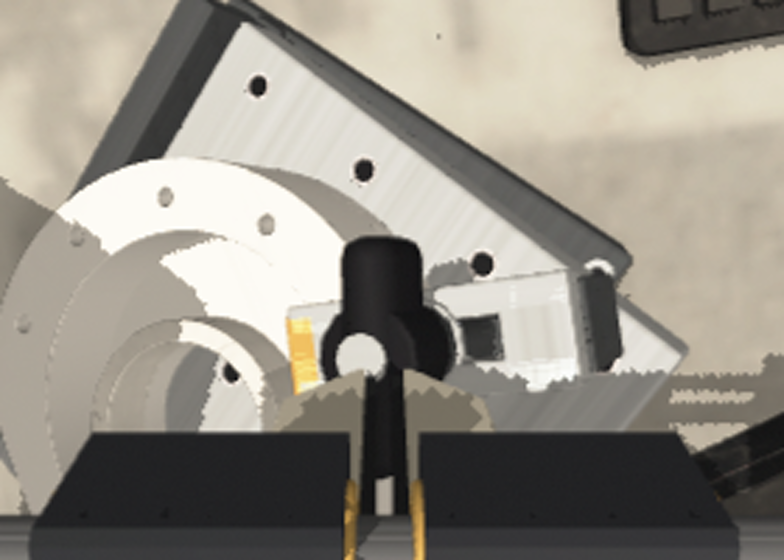

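View pics/s3b.png

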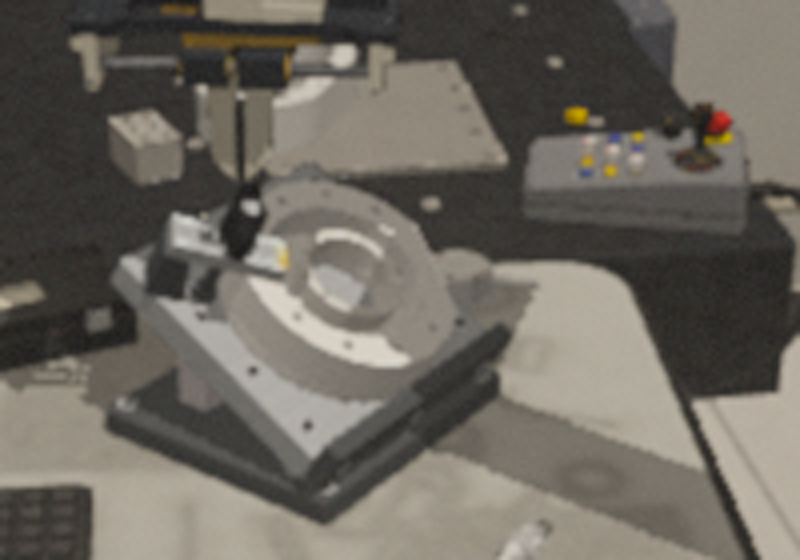

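Run:
```python
from fit import *
Wn=robot.calibration('wrist')
W2=dict(W); a=np.load('w2.npy'); W2['rvec'],W2['tvec']=a
o=[(W,wc(668,392)),(W2,(377/1.5-.17,303/1.5-.17)),(Wn,(120+360/2.8-.3,100+355/2.8-.3)),(S,(150+251/4-.4,120+207/4-.4))]
Rm,t=platepose(p)
for sub in (o,o[:3],[o[0],o[2]],[o[1],o[2]]):
    X,e=tri(sub);print(X,Rm.T@(X-t),np.round(e,1))
c=Wn;print(proj(Wn,p2w(p,kp)),proj(S,p2w(p,[.1335,.0712,.09])))
```

```text
[0.5078219  0.26469717 0.18914558] [0.13395522 0.07030331 0.08904155] [0.4 0.9 1.3 0.2]
[0.50803443 0.26462106 0.18790886] [0.133522   0.07023077 0.08786363] [0.2 0.9 0.9]
[0.50775356 0.26471518 0.187394  ] [0.13301999 0.07032017 0.08755896] [0.2 0.2]
[0.51032952 0.26061796 0.17655434] [0.12989019 0.06626672 0.07684939] [0.5 0.7]
[[257.97979182 224.05210299]] [[212.26370339 171.48141368]]
```

Run:
```python
from h import *
s=robot.observe();P=s['tool_pos']
S=robot.calibration('scene');Wn=robot.calibration('wrist')
for dz in (0,.02,.04,.066,.09): print(dz,proj(S,[P+[0,0,dz]]),proj(Wn,[P+[0,0,dz]]))
im=cv2.imread('pics/s3.png')[120:190,170:250]; cv2.imwrite('pics/s3c.png',cv2.resize(im,None,fx=8,fy=8,interpolation=cv2.INTER_NEAREST))
im=cv2.imread('pics/w3.png')[190:290,205:310]; cv2.imwrite('pics/w3c.png',cv2.resize(im,None,fx=6,fy=6,interpolation=cv2.INTER_NEAREST))
```

```text
0 [[210.25944038 176.55443227]] [[257.61764542 222.35524671]]
0.02 [[210.08032792 169.3014035 ]] [[257.73506598 235.6103592 ]]
0.04 [[209.89838594 161.93379559]] [[257.87802622 251.74853756]]
0.066 [[209.65751984 152.1800982 ]] [[258.11801549 278.83991516]]
0.09 [[209.43070301 142.99531538]] [[258.42226384 313.18522817]]
```

View pics/s3c.png

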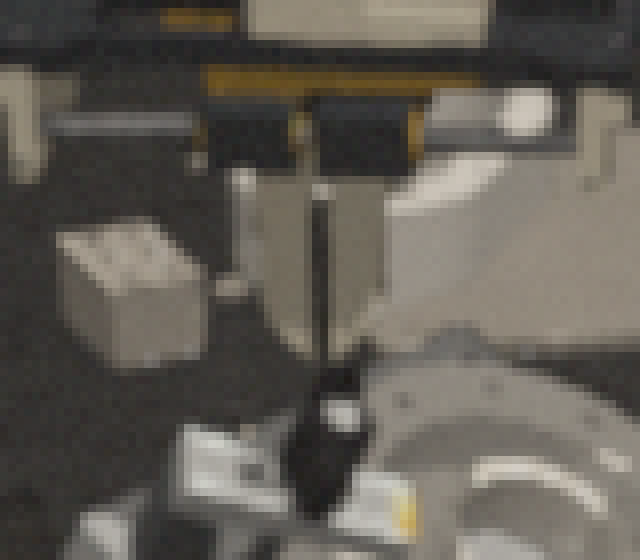

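View pics/w3c.png

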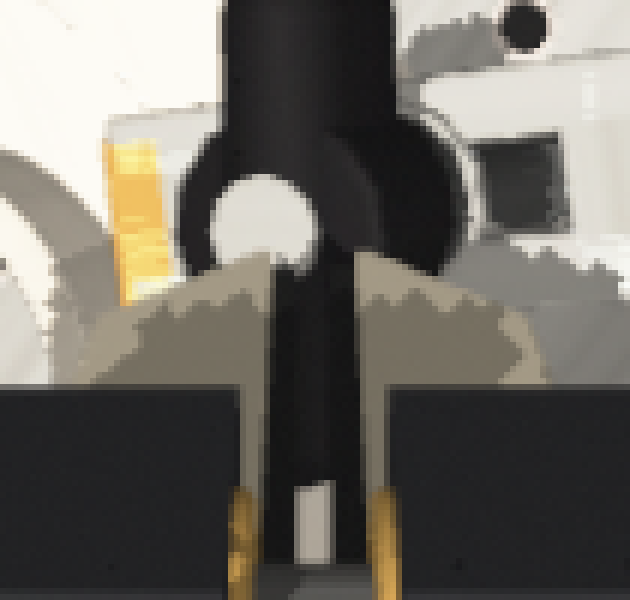

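```bash
python3 -m pendant '[[[0,0,0],0],[[0,0,0],0],[[0,0,0],0],[[0,0,0],0],[[0,0,0],0]]' 0.41 50
python3 -m pendant '[[[0,0,8],0],[[0,0,16],0],[[0,0,20],0],[[0,0,20],0]]'
python3 -m pendant '[[[0,0,4],0],[[0,0,7],0],[[0,0,7],0]]'
python3 - <<'E'
from h import *
im,c=snap('wrist','w4.png'); im2,c2=snap('scene','s4.png')
a=cv2.resize(im[120:290,160:360,::-1],None,fx=3,fy=3,interpolation=cv2.INTER_CUBIC)
cv2.imwrite('pics/w4b.png',a)
cv2.imwrite('pics/s4b.png',cv2.resize(im2[120:190,170:250,::-1],None,fx=8,fy=8,interpolation=cv2.INTER_CUBIC))
E
```

```text
time: 6.62
tool_pos: [0.5143, 0.265, 0.1734]
tool_rot: [3.14, 0.002, 2.132]
contact_force: [-0.0, 0.6, 0.1]
opening: 0.029
time: 6.95
tool_pos: [0.5134, 0.2646, 0.1516]
tool_rot: [-3.14, 0.002, 2.132]
contact_force: [0.1, 0.2, -0.1]
opening: 0.0379
time: 7.2
tool_pos: [0.513, 0.2645, 0.1437]
tool_rot: [-3.139, 0.001, 2.132]
contact_force: [-0.4, 0.4, -0.7]
opening: 0.0377
```

View pics/w4b.png

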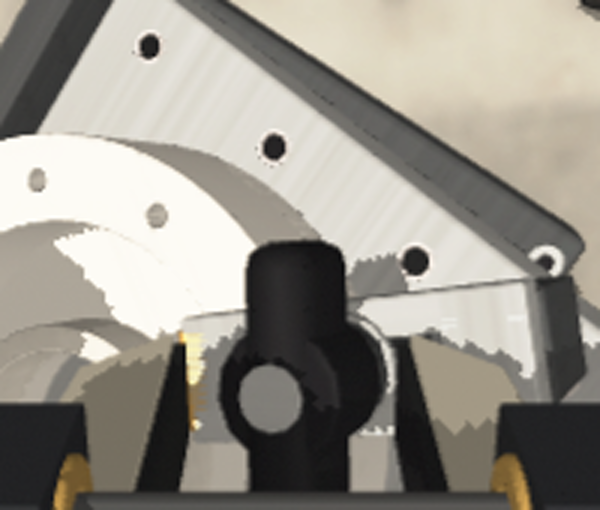

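View pics/s4b.png

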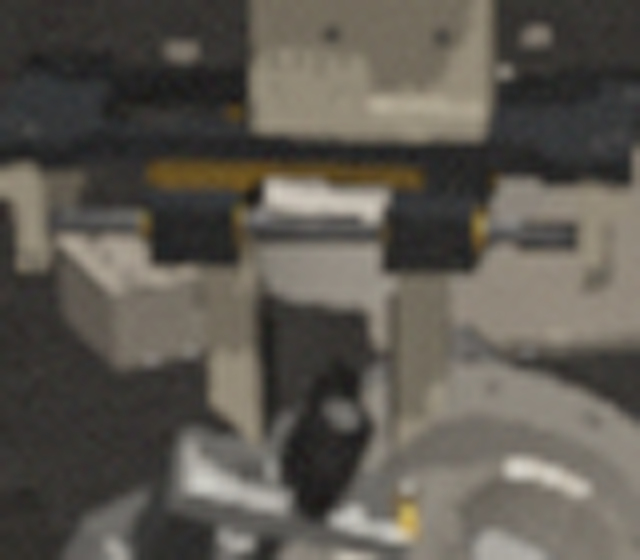

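```bash
python3 -m pendant '[[[0,0,3],0],[[0,0,4],0],[[0,0,4],0],[[0,0,4],0]]'
python3 -m pendant '[[[0,0,4],0],[[0,0,4],0],[[0,0,4],0],[[0,0,4],0],[[0,0,4],0]]' 0 55
python3 -c "
from h import *
s=robot.observe();print(s['torque'],s['opening'])"
```

```text
time: 7.63
tool_pos: [0.5133, 0.2646, 0.1405]
tool_rot: [-3.14, 0.002, 2.132]
contact_force: [-0.3, -0.3, -0.1]
opening: 0.0377
time: 8.05
tool_pos: [0.5138, 0.2649, 0.1365]
tool_rot: [-3.141, 0.002, 2.133]
contact_force: [1.0, 1.1, -2.9]
opening: 0.0182
[ 0.41700582 -0.80704885  0.32279271] 0.018227489996088454
```

```bash
python3 -m pendant '[[[0,0,0],-4],[[0,0,0],-8],[[0,0,0],-12],[[0,0,0],-16],[[0,0,0],-20],[[0,0,0],-20]]'
python3 - <<'E'
from h import *
s=robot.observe();print(s['torque'],s['opening'])
im,c=snap('wrist','w5.png'); 
cv2.imwrite('pics/w5b.png',cv2.resize(im[120:290,160:360,::-1],None,fx=3,fy=3,interpolation=cv2.INTER_CUBIC))
E
```

```text
time: 8.55
tool_pos: [0.5123, 0.2653, 0.1374]
tool_rot: [-3.14, -0.001, 2.485]
contact_force: [-7.1, 1.0, 7.0]
opening: 0.0162
[ 0.30493067  0.47269325 -0.12820981] 0.01616102687840793
```

View pics/w5b.png

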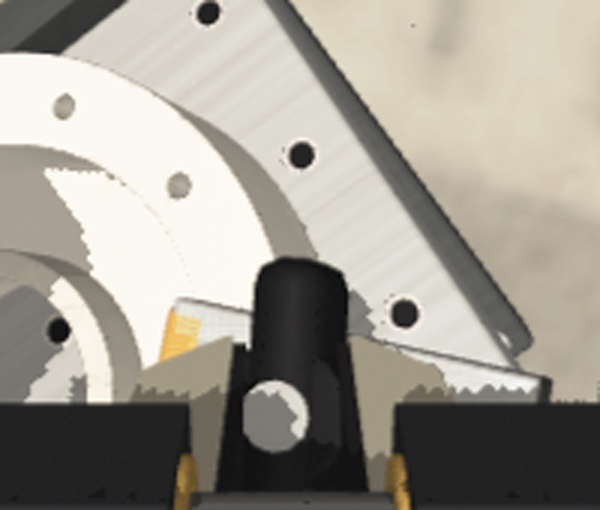

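```bash
python3 -m pendant '[[[0,0,0],-5],[[0,0,0],-10],[[0,0,0],-15],[[0,0,0],-20],[[0,0,0],-25],[[0,0,0],-30],[[0,0,0],-35],[[0,0,0],-40],[[0,0,0],-45],[[0,0,0],-45]]'
python3 -c "
from h import *
s=robot.observe();print(s['torque'],s['opening'])"
python3 -m pendant '[[[0,0,0],-5],[[0,0,0],-10],[[0,0,0],-15],[[0,0,0],-20],[[0,0,0],-25],[[0,0,0],-30],[[0,0,0],-30]]'
python3 - <<'E'
from fit import *
s=robot.observe();print(s['torque'],s['opening'],s['tool_pos']-p2w(p,kp)[0],s['qpos'])
im,c=snap('wrist','w6.png'); 
cv2.imwrite('pics/w6b.png',cv2.resize(im[120:290,160:360,::-1],None,fx=3,fy=3,interpolation=cv2.INTER_CUBIC))
E
```

```text
time: 9.43
tool_pos: [0.5114, 0.2644, 0.1378]
tool_rot: [-3.139, -0.004, -3.013]
contact_force: [-5.2, -3.0, 4.0]
opening: 0.014
[-0.97449481  0.08237057 -0.63261213] 0.014015876699178411
time: 10.02
tool_pos: [0.5104, 0.2634, 0.1392]
tool_rot: [-3.141, -0.007, -2.489]
contact_force: [-7.8, -4.5, 10.7]
opening: 0.0156
[-1.35734831  0.77973749 -0.80294255] 0.015613584854013107 [-0.00379719 -0.00212969 -0.03801232] [ 0.34467076  0.47727697  1.45304005 -0.00297508  1.21722361 -1.87760664]
```

View pics/w6b.png

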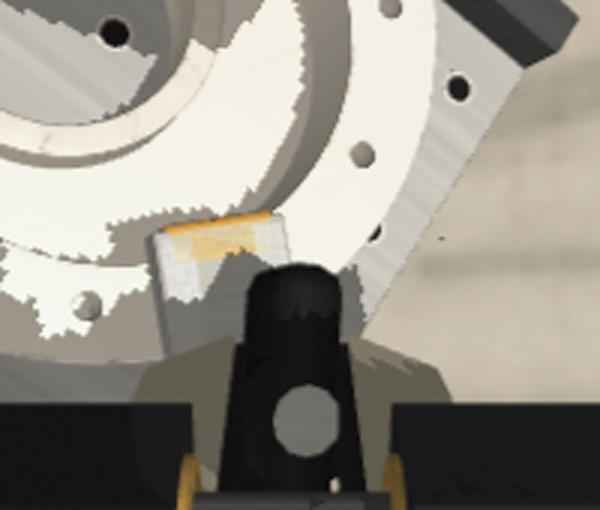

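```bash
python3 -m pendant '[[[0,0,0],-5],[[0,0,0],-10],[[0,0,0],-15],[[0,0,0],-20],[[0,0,0],-25],[[0,0,0],-27],[[0,0,0],-27]]'
python3 - <<'E'
from fit import *
s=robot.observe();print(s['torque'],s['opening'],s['tool_pos']-p2w(p,kp)[0],s['qpos'])
E
```

```text
time: 10.65
tool_pos: [0.5103, 0.262, 0.1408]
tool_rot: [3.141, -0.008, -2.024]
contact_force: [-5.6, -5.3, 11.5]
opening: 0.0172
[-1.27447365  0.50599138 -0.76454423] 0.017195323578519807 [-0.00391443 -0.00352216 -0.0364015 ] [ 0.34363669  0.47480496  1.45246316 -0.00501194  1.22051071 -2.34348146]
```

```bash
python3 -m pendant '[[[0,0,0],0],[[0,0,0],0],[[0,0,0],0],[[0,0,0],0]]' 0.4 20
python3 -m pendant '[[[0,0,-20],0],[[0,0,-40],0],[[0,0,-75],0],[[0,0,-110],3],[[0,0,-120],3]]'
python3 - <<'E'
from fit import *
im,c=snap('top','t7.png'); im2,_=snap('scene','s7.png'); im3,_=snap('wrist','w7.png')
cv2.imwrite('pics/t7b.png',cv2.resize(im[100:210,190:340,::-1],None,fx=5,fy=5,interpolation=cv2.INTER_CUBIC))
cv2.imwrite('pics/w7b.png',cv2.resize(im3[:,:,::-1],None,fx=1.5,fy=1.5,interpolation=cv2.INTER_CUBIC))
E
```

```text
time: 10.98
tool_pos: [0.5102, 0.2621, 0.1405]
tool_rot: [3.14, -0.008, -2.024]
contact_force: [0.3, -0.2, 0.6]
opening: 0.0356
time: 11.4
tool_pos: [0.5126, 0.2638, 0.2659]
tool_rot: [-3.137, -0.001, -2.079]
contact_force: [-0.0, -0.0, 1.1]
opening: 0.037
```

View pics/w7b.png

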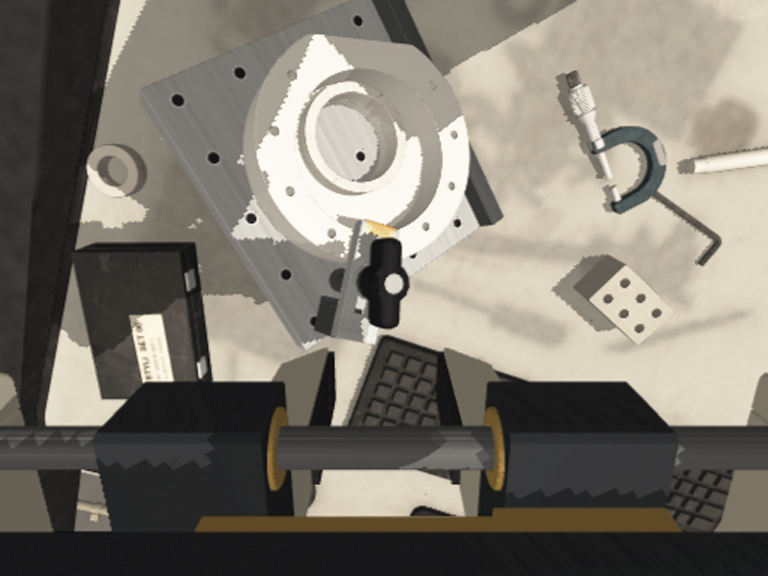

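```bash
python3 - <<'E'
import cv2
im=cv2.imread('pics/w7.png'); cv2.imwrite('pics/w7c.png',cv2.resize(im[15:185,155:325],None,fx=3.5,fy=3.5,interpolation=cv2.INTER_CUBIC))
im=cv2.imread('pics/s7.png'); cv2.imwrite('pics/s7c.png',cv2.resize(im[150:240,180:290],None,fx=6,fy=6,interpolation=cv2.INTER_CUBIC))
E
python3 -c "
from h import *
c=robot.calibration('wrist');np.save('w7.npy',[c['rvec'],c['tvec']])"
```

```text
(no output)
```

View pics/w7c.png

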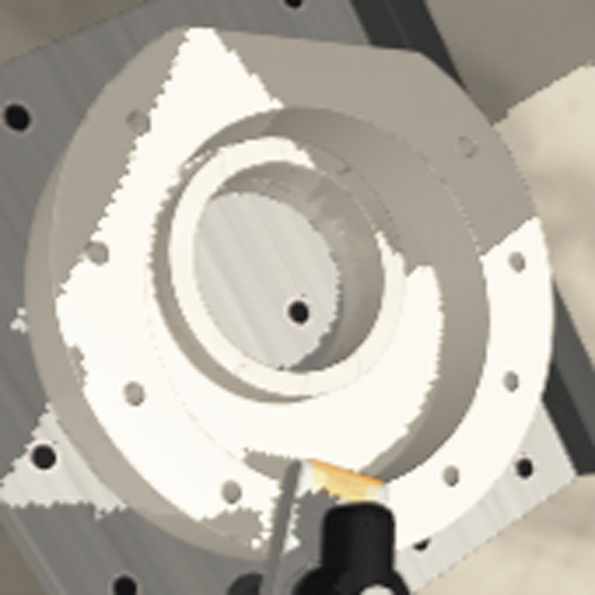

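View pics/s7c.png

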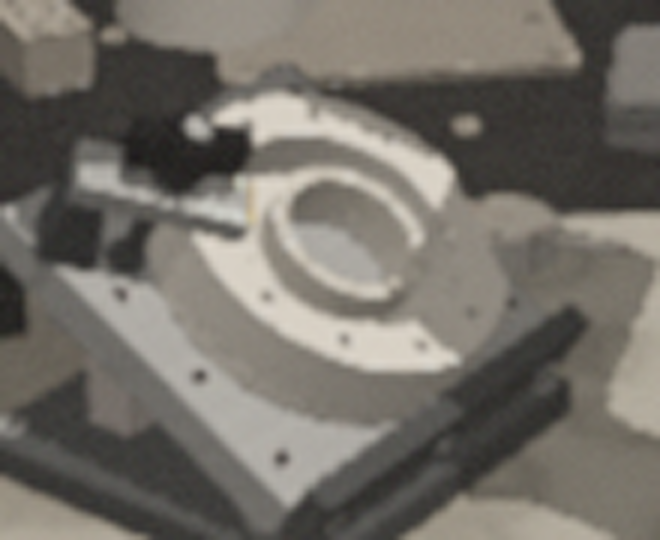

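Run:
```python
from fit import *
W7=dict(W); W7['rvec'],W7['tvec']=np.load('w7.npy')
Rm,t=platepose(p)
def onz(c,uv,z):
    o,d=ray(c,uv); o2=Rm.T@(o-t);d2=Rm.T@d; return (o2+d2*(z-o2[2])/d2[2])
w7=lambda u,v:(155+u/3.5-.36,15+v/3.5-.36)
# flange in w7
pts=[w7(*q) for q in [(175,30),(430,55),(500,130),(553,290),(520,415),(55,290),(90,400),(160,490),(75,160)]]
g=lambda c:[np.hypot(*(onz(W7,q,.04)[:2]-c))-.0777 for q in pts]
r=least_squares(g,[.078,0]);print('flange centre',r.x,np.round(r.fun*1e3,1)); C7=r.x
for q in [(180,28),(428,54)]:
    a=onz(W7,w7(*q),.04); print('corner',a[:2],np.degrees(np.arctan2(a[1]-C7[1],a[0]-C7[0])))
a=onz(W7,w7(180,28),.04)-onz(W7,w7(428,54),.04); print('flat dir',np.degrees(np.arctan2(a[1],a[0])),np.linalg.norm(a))
rec=[w7(*q) for q in [(275,107),(150,265),(490,290),(385,480),(215,440)]]
g=lambda c:[np.hypot(*(onz(W7,q,.04)[:2]-c[:2]))-c[2] for q in rec]
r=least_squares(g,[.078,0,.054]);print('recess',r.x,np.round(r.fun*1e3,1))
h1=[wc(*q) for q in [(203,320),(456,325),(335,439),(425,405),(230,390)]]
h7=[w7(*q) for q in [(170,255),(408,265),(290,397),(200,170),(370,370),(205,345),(255,140)]]
def g(c): return [np.hypot(*(onz(W,q,c[2])[:2]-c[:2]))-c[3] for q in h1]+[np.hypot(*(onz(W7,q,c[2])[:2]-c[:2]))-c[3] for q in h7]
r=least_squares(g,[.078,0,.03,.038]);print('hub',r.x,np.round(r.fun*1e3,1))
```

```text
flange centre [ 0.07468777 -0.00406933] [-1.1  0.8  1.4  1.5 -3.1  0.7  1.1  1.5 -1.9]
corner [ 0.07925802 -0.08038038] -86.57265751887827
corner [ 0.00947361 -0.04755584] -146.30360616255297
flat dir -25.190916992836108 0.0771188310753014
recess [0.07613518 0.00073398 0.05443636] [ 0.1 -0.5  0.2 -0.5  0.8]
hub [ 0.05107783 -0.01396325 -0.02037581  0.04345355] [ 0.3 -2.6  0.8  0.7  0.   0.1  1.4  0.6 -0.4  0.2 -0.3 -0.8]
```

Run:
```python
from fit import *
W7=dict(W); W7['rvec'],W7['tvec']=np.load('w7.npy')
S=robot.calibration('scene')
Rm,t=platepose(p)
def onz(c,uv,z):
    o,d=ray(c,uv); o2=Rm.T@(o-t);d2=Rm.T@d; return (o2+d2*(z-o2[2])/d2[2])
w7=lambda u,v:(155+u/3.5-.36,15+v/3.5-.36)
s7=lambda u,v:(180+u/6-.4,150+v/6-.4)
h1=[wc(*q) for q in [(203,320),(456,325),(335,439),(425,405),(230,390)]]
h7=[w7(*q) for q in [(170,255),(408,265),(290,397),(200,170),(370,370),(205,345),(255,140)]]
hs=[s7(*q) for q in [(270,225),(300,270),(370,298),(300,182)]]
for z in (.01,.02,.025,.03,.035,.04):
  for L in ([(W,h1),(W7,h7),(S,hs)],[(W,h1)],[(W7,h7)],[(S,hs)]):
    P=np.array([onz(c,q,z)[:2] for c,h in L for q in h])
    r=least_squares(lambda c:np.hypot(*(P-c[:2]).T)-c[2],[.078,0,.038]);print(z,r.x.round(4),np.round(np.std(r.fun)*1e3,2))
```

```text
0.01 [ 0.0751 -0.0151  0.0366] 8.31
0.01 [ 0.0711 -0.0132  0.0388] 0.62
0.01 [ 0.0664 -0.0126  0.04  ] 0.41
0.01 [ 0.0886 -0.0296  0.0343] 0.55
0.02 [ 0.0776 -0.0141  0.0365] 4.79
0.02 [ 0.077  -0.0127  0.0377] 0.6
0.02 [ 0.0716 -0.0124  0.0387] 0.39
0.02 [ 0.0852 -0.019   0.0339] 0.55
0.025 [ 0.0785 -0.0132  0.0367] 3.07
0.025 [ 0.0799 -0.0124  0.0371] 0.59
0.025 [ 0.0741 -0.0123  0.0381] 0.39
0.025 [ 0.0834 -0.0137  0.0337] 0.54
0.03 [ 0.0793 -0.0122  0.0371] 1.9
0.03 [ 0.0829 -0.0121  0.0365] 0.58
0.03 [ 0.0767 -0.0122  0.0375] 0.38
0.03 [ 0.0817 -0.0084  0.0335] 0.54
0.035 [ 0.08   -0.0112  0.0377] 2.35
0.035 [ 0.0858 -0.0119  0.036 ] 0.57
0.035 [ 0.0793 -0.012   0.0369] 0.38
0.035 [ 0.08   -0.0032  0.0333] 0.54
0.04 [ 0.0807 -0.0102  0.0384] 3.85
0.04 [ 0.0888 -0.0116  0.0354] 0.56
0.04 [ 0.0819 -0.0119  0.0363] 0.37
0.04 [0.0783 0.0021 0.0331] 0.54
```

```bash
cat >> fit.py <<'E'
OFF=.035
def rim(alpha,C=(.077,-.003),depth=.007,r=.066):
    a=np.radians(alpha); P=p2w(p,[C[0]+r*np.cos(a),C[1]+r*np.sin(a),.04])[0]
    yaw=byaw(a+np.pi/2)
    return P+[0,0,-depth-OFF], yaw
E
python3 - <<'E'
from fit import *
P,y=rim(-68); print(P,np.degrees(y)%180); print(go(P+[0,0,.04],y),go(P,y))
E
```

```text
[0.50217497 0.13027551 0.08855876] 24.049688179761144
(array([119.4, -56.7, 132.7]), np.float64(36.98813715263688), 'yaw', np.float64(-2.076281633282245)) (array([119.2, -56.7, 172.7]), np.float64(36.98813715263688), 'yaw', np.float64(-2.076281633282245))
```

```bash
python3 -m pendant '[[[20,-10,0],7],[[45,-20,20],14],[[70,-33,40],21],[[95,-45,70],28],[[119,-57,100],34],[[119,-57,125],37],[[119,-57,133],37],[[119,-57,133],37]]' 0.45 15
python3 - <<'E'
from fit import *
P,y=rim(-68); print(go(P,y),robot.observe()['opening'])
im,c=snap('wrist','w8.png'); 
cv2.imwrite('pics/w8b.png',cv2.resize(im[:,:,::-1],None,fx=1.5,fy=1.5,interpolation=cv2.INTER_CUBIC))
E
```

```text
time: 12.22
tool_pos: [0.5001, 0.1302, 0.1248]
tool_rot: [-3.14, -0.013, -2.721]
contact_force: [0.6, -0.5, 0.0]
opening: 0.0413
(array([-2.4, -0.7, 36.2]), np.float64(0.06371293912939555), 'yaw', np.float64(-2.7207344102110684)) 0.041317145106658085
```

View pics/w8b.png

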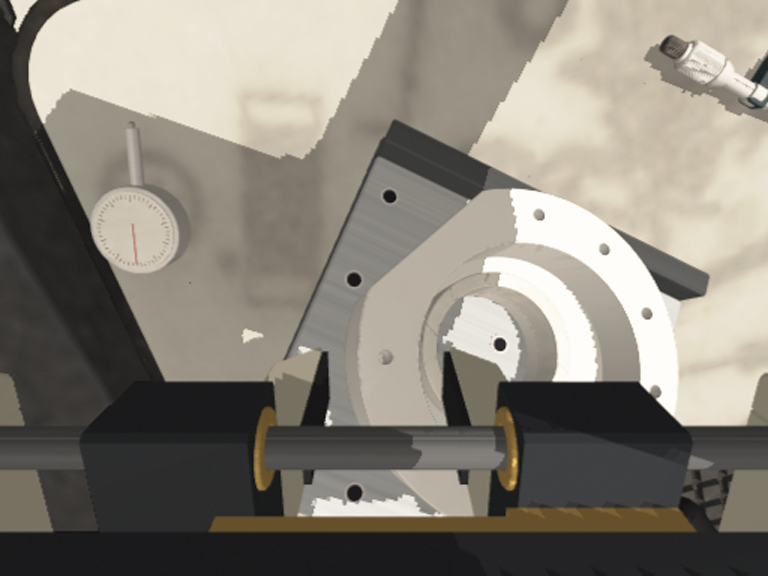

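```bash
python3 -m pendant '[[[-2,1,12],0],[[-2,1,22],0],[[-2,1,29],0],[[-2,1,29],0],[[-2,1,29],0]]'
python3 -m pendant '[[[0,0,3],0],[[0,0,5],0],[[0,0,5],0]]'
python3 - <<'E'
from fit import *
P,y=rim(-68); print(go(P,y),robot.observe()['opening'])
im,c=snap('scene','s9.png'); 
cv2.imwrite('pics/s9b.png',cv2.resize(im[110:240,170:310,::-1],None,fx=5,fy=5,interpolation=cv2.INTER_CUBIC)[:600])
E
```

```text
time: 12.68
tool_pos: [0.5028, 0.1327, 0.098]
tool_rot: [-3.139, -0.009, -2.719]
contact_force: [-0.5, -0.3, 0.5]
opening: 0.0413
time: 12.93
tool_pos: [0.5027, 0.1327, 0.093]
tool_rot: [-3.139, -0.009, -2.719]
contact_force: [-0.0, 0.1, -0.5]
opening: 0.0409
(array([ 1.5, -1.9,  4.4]), np.float64(0.18509905052153183), 'yaw', np.float64(-2.718615822901083)) 0.040945665755768704
```

View pics/s9b.png

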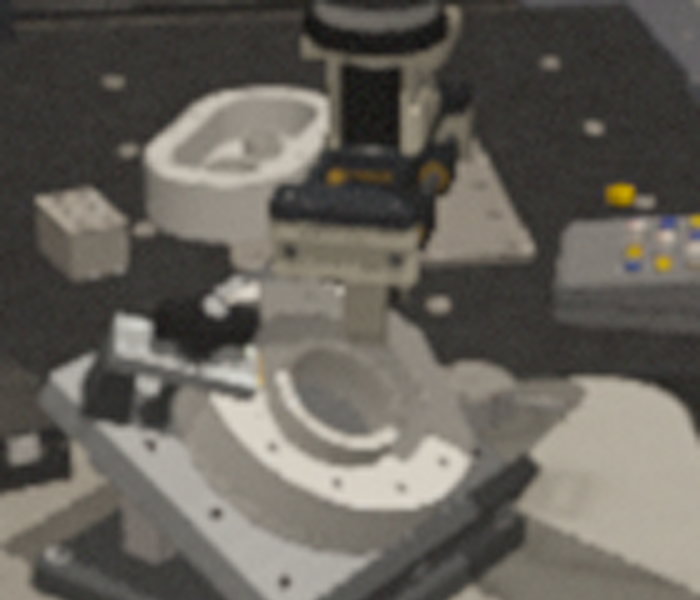

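```bash
python3 -m pendant '[[[0,0,2],0],[[0,0,4],0],[[0,0,4],0]]'
python3 -m pendant '[[[0,0,0],0],[[0,0,0],0],[[0,0,0],0],[[0,0,0],0],[[0,0,0],0]]' 0 15
python3 -c "
from h import *
s=robot.observe();print(s['torque'],s['opening'])"
```

```text
time: 13.23
tool_pos: [0.5025, 0.1326, 0.0887]
tool_rot: [-3.139, -0.01, -2.719]
contact_force: [-0.5, 0.5, 0.2]
opening: 0.0412
time: 13.65
tool_pos: [0.5029, 0.1323, 0.0887]
tool_rot: [-3.139, -0.01, -2.719]
contact_force: [1.9, -2.1, -3.0]
opening: 0.0284
[-0.15109133 -0.445499   -0.15805259] 0.02835347405716706
```

```bash
cat >> fit.py <<'E'
def arc(a0,das,Cs,C0):
    s=robot.observe();Rt=R.from_euler('xyz',s['tool_rot']).as_matrix()
    P0,y0=rim(a0,C0)
    for da,C in zip(das,Cs):
        P,y=rim(a0+da,C); d=Rt.T@(P-P0)*1000
        print(da,d.round(1),round(float(np.degrees((y0-y+np.pi/2)%np.pi-np.pi/2)),1))
E
python3 - <<'E'
from fit import *
das=[-3,-6,-9,-12,-15,-18,-22,-26,-30,-34]
arc(-68,das,[(.077,-.003)]*10,(.077,-.003))
E
```

```text
-3 [3.  0.1 1.6] 3.3
-6 [6.  0.4 3.3] 6.7
-9 [9.  0.8 5. ] 10.1
-12 [11.9  1.5  6.7] 13.5
-15 [14.8  2.3  8.5] 16.9
-18 [17.6  3.2 10.2] 20.4
-22 [21.3  4.8 12.6] 25.0
-26 [24.8  6.6 14.9] 29.6
-30 [28.2  8.8 17.2] 34.2
-34 [31.4 11.2 19.5] 38.8
```

```bash
python3 -m pendant '[[[1,0,0.5],1],[[2,0,1],2],[[3,0.1,1.6],3.3],[[4,0.2,2.2],4.4],[[5,0.3,2.7],5.5],[[6,0.4,3.3],6.7],[[7,0.5,3.9],7.8],[[8,0.6,4.5],9],[[9,0.8,5],10],[[9,0.8,5],10]]'
python3 - <<'E'
from fit import *
s=robot.observe();print(s['torque'],s['opening'])
im,c=snap('top','t10.png'); 
cv2.imwrite('pics/t10b.png',cv2.resize(im[90:220,190:340,::-1],None,fx=4.5,fy=4.5,interpolation=cv2.INTER_CUBIC))
E
```

```text
time: 14.48
tool_pos: [0.4981, 0.1281, 0.0859]
tool_rot: [-3.133, -0.001, -2.895]
contact_force: [8.0, -6.9, 7.6]
opening: 0.0275
[-0.94224818 -1.68316768  0.16377562] 0.02752049822399643
```

View pics/t10b.png

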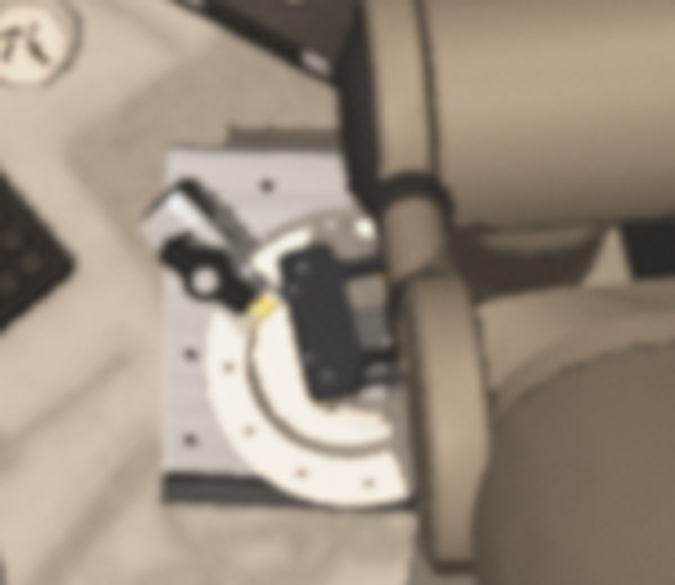

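Run:
```python
from fit import *
im,c=snap('wrist','w11.png'); 
cv2.imwrite('pics/w11b.png',cv2.resize(im[:290,100:480,::-1],None,fx=2,fy=2,interpolation=cv2.INTER_CUBIC))
np.save('w11.npy',[c['rvec'],c['tvec']])
```

```text
(no output)
```

View pics/w11b.png

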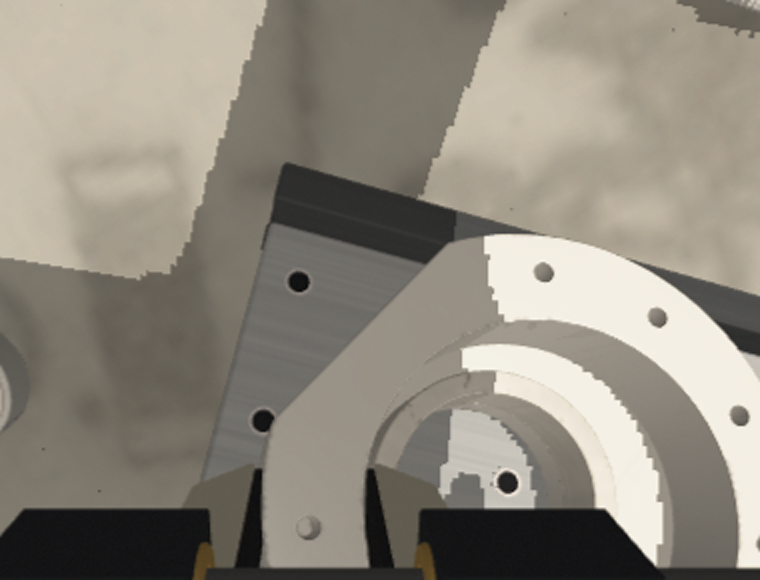

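```bash
cat >> fit.py <<'E'
Rm,t=platepose(p)
def onz(c,uv,z):
    o,d=ray(c,uv); o2=Rm.T@(o-t);d2=Rm.T@d; return (o2+d2*(z-o2[2])/d2[2])
def cam(fn):
    c=dict(W); c['rvec'],c['tvec']=np.load(fn); return c
def flat(c,A,B,z=.04):
    a=onz(c,A,z);b=onz(c,B,z);d=(b-a)[:2]; n=np.array([d[1],-d[0]])/np.linalg.norm(d)
    m=(a+b)[:2]/2
    th=np.degrees(np.arctan2(n[1],n[0]))
    if abs((th-180+180)%360-180)<90: pass
    th2=(th+180+180)%360-180   # angle of normal rel to -x
    if abs(th2)>90: th2=(th2+360)%360-180; n=-n
    print('len',np.linalg.norm(d).round(4),'mid',m.round(4),'theta',th2.round(1),'centre',(m-n*.069).round(4))
E
python3 - <<'E'
from fit import *
c=cam('w11.npy'); f=lambda u,v:(100+u/2-.25,v/2-.25)
flat(c,f(272,420),f(455,240))
E
```

```text
len 0.0773 mid [ 0.0432 -0.0629] theta 59.1 centre [ 0.0787 -0.0037]
```

```bash
cat >> fit.py <<'E'
def where(C):
    s=robot.observe(); P=s['tool_pos']+[0,0,OFF+.007]; q=Rm.T@(P-t); d=q[:2]-C
    a=np.degrees(np.arctan2(d[1],d[0])); print('plate',q.round(4),'alpha',a.round(1),'r',np.hypot(*d).round(4)); return a
E
python3 - <<'E'
from fit import *
C0=(.0787,-.0037); a0=where(C0)
arc(a0,[-4,-8,-12,-16,-20,-24,-28],[(.0807,-.0037)]*7,C0)
print(np.degrees(robot.observe()['tool_rot'][2]-byaw(np.radians(a0+90)))%180)
E
```

```text
plate [ 0.0969 -0.0664  0.0397] alpha -73.8 r 0.0653
-4 [ 2.4 -0.5  1.2] 4.5
-8 [ 6.4 -0.3  3.5] 9.1
-12 [10.3  0.3  5.8] 13.7
-16 [14.2  1.2  8.1] 18.3
-20 [18.   2.4 10.4] 22.9
-24 [21.7  3.9 12.7] 27.5
-28 [25.3  5.7 14.9] 32.1
176.59204642148683
```

```bash
python3 -m pendant '[[[0,-0.5,0],0],[[2.5,-0.5,1],2],[[4.5,-0.5,2.3],4],[[6.4,-0.3,3.5],6],[[8.4,0,4.6],8.5],[[10.3,0.3,5.8],11],[[12.3,0.7,7],13],[[14.2,1.2,8],15.5],[[16,1.8,9.2],18],[[18,2.4,10.4],20]]' 0 25
python3 - <<'E'
from fit import *
s=robot.observe();print(s['torque'],s['opening']); where((.079,-.0037))
im,c=snap('wrist','w12.png'); 
cv2.imwrite('pics/w12b.png',cv2.resize(im[:290,100:480,::-1],None,fx=2,fy=2,interpolation=cv2.INTER_CUBIC))
np.save('w12.npy',[c['rvec'],c['tvec']])
E
```

```text
time: 15.42
tool_pos: [0.4822, 0.1243, 0.0765]
tool_rot: [-3.132, 0.007, 3.038]
contact_force: [6.2, -9.5, 4.6]
opening: 0.0269
[-1.25320254 -1.40753269  0.39911394] 0.026856670304873372
plate [ 0.0785 -0.0705  0.0394] alpha -90.4 r 0.0668
```

View pics/w12b.png

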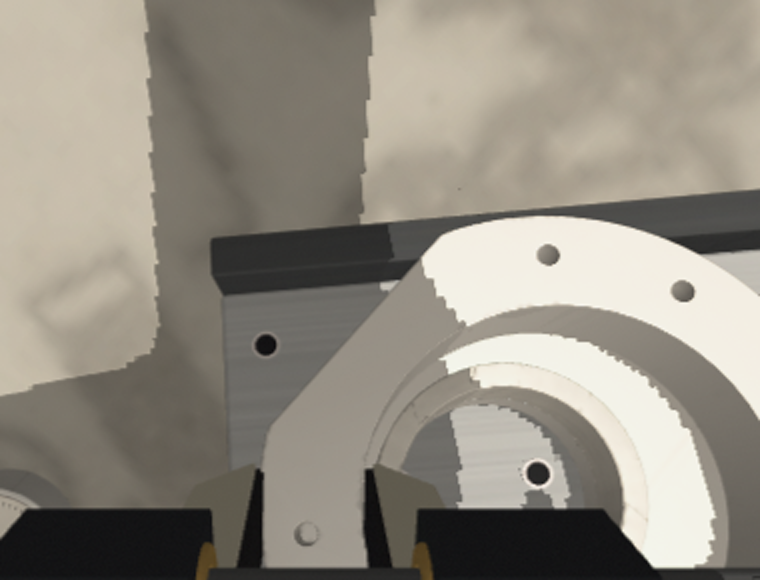

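Run:
```python
from fit import *
c=cam('w12.npy'); f=lambda u,v:(100+u/2-.25,v/2-.25)
flat(c,f(270,425),f(440,235))
C0=(.0787,-.0037); a0=where(C0)
arc(a0,[-4,-8,-12,-16,-20,-24,-28],[(.0797,-.003)]*7,C0)
print(np.degrees(robot.observe()['tool_rot'][2]-byaw(np.radians(a0+90)))%180)
```

```text
len 0.0732 mid [ 0.0287 -0.0545] theta 44.4 centre [ 0.0779 -0.0062]
plate [ 0.0779 -0.0705  0.0395] alpha -90.7 r 0.0668
-4 [3.2 0.7 1.8] 4.6
-8 [7.2 0.9 4. ] 9.2
-12 [11.2  1.4  6.3] 13.8
-16 [15.2  2.2  8.5] 18.3
-20 [19.1  3.4 10.6] 22.8
-24 [22.9  4.8 12.7] 27.2
-28 [26.7  6.6 14.7] 31.5
175.65372686248293
```

```bash
python3 -m pendant '[[[1.5,0.7,0.8],1],[[3.2,0.7,1.8],2.5],[[5.2,0.8,2.9],4.5],[[7.2,0.9,4],6.5],[[9.2,1.1,5.1],9],[[11.2,1.4,6.3],11],[[13.2,1.8,7.4],13],[[15.2,2.2,8.5],15.5],[[17.2,2.8,9.5],18],[[19,3.4,10.6],20]]'
python3 - <<'E'
from fit import *
s=robot.observe();print(s['torque'],s['opening']); where((.079,-.0037))
im,c=snap('wrist','w13.png'); 
cv2.imwrite('pics/w13b.png',cv2.resize(im[:290,100:480,::-1],None,fx=2,fy=2,interpolation=cv2.INTER_CUBIC))
np.save('w13.npy',[c['rvec'],c['tvec']])
E
```

```text
time: 16.3
tool_pos: [0.4656, 0.1285, 0.0671]
tool_rot: [-3.136, 0.016, 2.684]
contact_force: [4.0, -6.9, 8.1]
opening: 0.0272
[-0.7857934  -1.03695814  0.28052372] 0.0271573172586399
plate [ 0.0593 -0.0665  0.0397] alpha -107.4 r 0.0659
```

View pics/w13b.png

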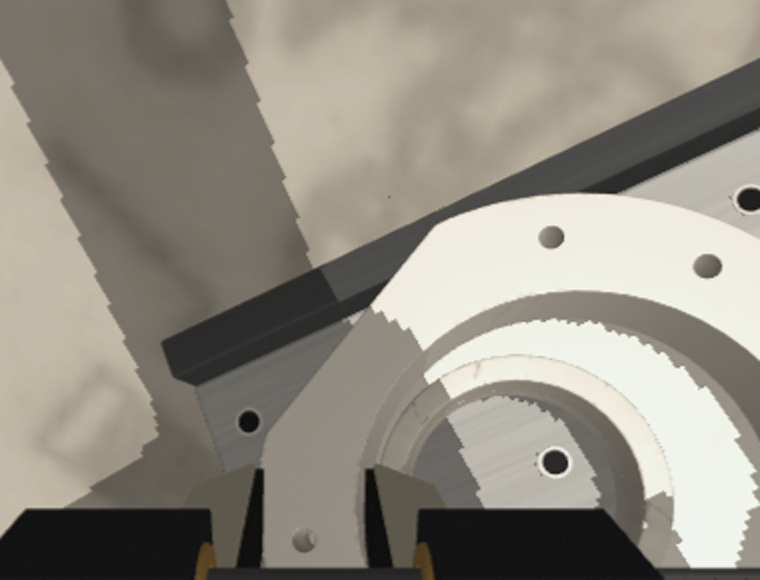

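```bash
python3 -m pendant '[[[0,0,0],0],[[0,0,0],0],[[0,0,0],0],[[0,0,-10],0],[[0,0,-22],0],[[0,0,-35],0],[[0,0,-35],0]]' 0.45 15
python3 - <<'E'
from fit import *
c=cam('w13.npy'); f=lambda u,v:(100+u/2-.25,v/2-.25)
flat(c,f(270,432),f(437,224))
im,c=snap('wrist','w14.png'); 
cv2.imwrite('pics/w14b.png',cv2.resize(im[:290,100:480,::-1],None,fx=2,fy=2,interpolation=cv2.INTER_CUBIC))
np.save('w14.npy',[c['rvec'],c['tvec']])
P,y=rim(-74,(.0775,-.004)); print(go(P+[0,0,.02],y))
E
```

```text
time: 16.93
tool_pos: [0.465, 0.1296, 0.1032]
tool_rot: [-3.137, 0.016, 2.682]
contact_force: [0.7, 0.1, 0.2]
opening: 0.0414
len 0.0733 mid [ 0.0169 -0.0375] theta 28.0 centre [ 0.0778 -0.0051]
(array([-30.1,  12.2,  -3.1]), np.float64(-43.68098805030591), 'yaw', np.float64(2.6821912429790533))
```

View pics/w14b.png

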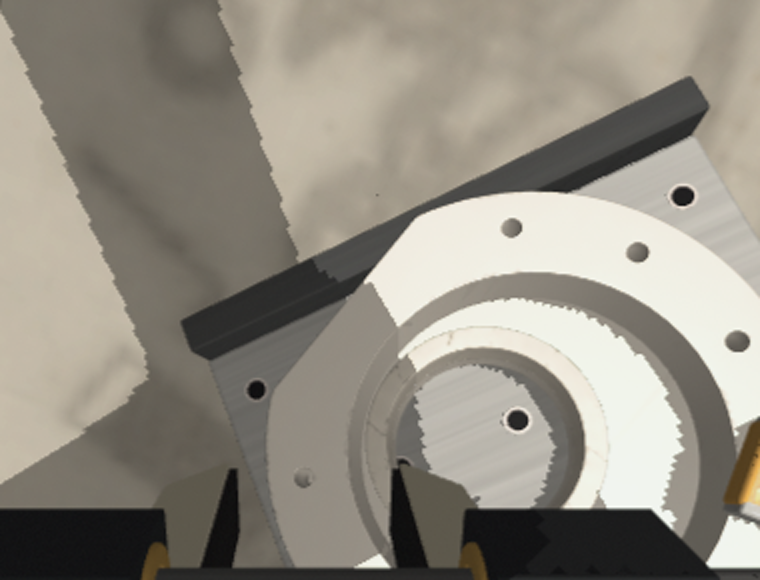

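```bash
python3 -m pendant '[[[-5,2,-3],-7],[[-10,4,-3],-14],[[-15,6,-3],-21],[[-20,8,-3],-28],[[-25,10,-3],-35],[[-30,12,-3],-41],[[-30,12,-3],-44],[[-30,12,-3],-44]]'
python3 - <<'E'
from fit import *
P,y=rim(-74,(.0775,-.0048)); print(go(P,y))
im,c=snap('wrist','w15.png'); 
cv2.imwrite('pics/w15b.png',cv2.resize(im[:290,100:480,::-1],None,fx=2,fy=2,interpolation=cv2.INTER_CUBIC))
E
```

```text
time: 17.65
tool_pos: [0.4959, 0.1269, 0.1041]
tool_rot: [-3.128, 0.004, -2.831]
contact_force: [-0.2, -0.4, 0.1]
opening: 0.0413
(array([-0.7, -0.7, 18.6]), np.float64(0.411778488638801), 'yaw', np.float64(-2.831430111782763))
```

View pics/w15b.png

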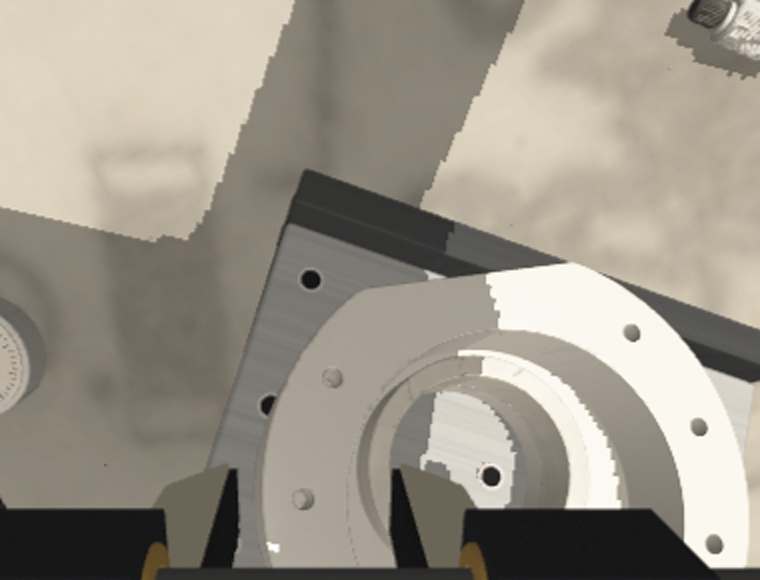

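Flange rim is between the fingers (outer edge u≈265, inner ≈350 in crop; fingers at 238 and 392). Descend and grip.

```bash
python3 -m pendant '[[[-1,-1,8],0],[[-1,-1,15],0],[[-1,-1,18],0],[[-1,-1,18],0]]'
python3 -m pendant '[[[0,0,0],0],[[0,0,0],0],[[0,0,0],0],[[0,0,0],0]]' 0 25
python3 - <<'E'
from fit import *
s=robot.observe();print(s['torque'],s['opening'])
C0=np.array((.0778,-.005)); a0=where(C0)
das=[-4,-8,-12,-16,-20,-24,-28,-31]
Cs=[(.0777*np.cos(np.radians(28.3-(28+d)))+.0007,-.005) for d in das]
print(np.round(Cs,4)); arc(a0,das,Cs,C0)
print(np.degrees(s['tool_rot'][2]-byaw(np.radians(a0+90)))%180)
E
```

```text
time: 18.03
tool_pos: [0.4961, 0.126, 0.0848]
tool_rot: [-3.129, 0.002, -2.835]
contact_force: [0.8, -0.7, 0.6]
opening: 0.0412
time: 18.37
tool_pos: [0.4972, 0.1256, 0.0851]
tool_rot: [-3.127, 0.004, -2.835]
contact_force: [3.7, -2.6, -2.8]
opening: 0.0269
[-0.32278068 -0.73588723 -0.17472471] 0.02686219039661526
plate [ 0.0958 -0.069   0.0394] alpha -74.3 r 0.0664
[[ 0.0782 -0.005 ]
 [ 0.0776 -0.005 ]
 [ 0.0766 -0.005 ]
 [ 0.0753 -0.005 ]
 [ 0.0736 -0.005 ]
 [ 0.0715 -0.005 ]
 [ 0.0691 -0.005 ]
 [ 0.0671 -0.005 ]]
-4 [3.7 0.1 2. ] 4.5
-8 [8.2 0.8 4.6] 9.1
-12 [12.9  2.   7.3] 13.7
-16 [17.8  3.5 10.3] 18.3
-20 [23.   5.5 13.4] 22.9
-24 [28.3  7.8 16.6] 27.5
-28 [33.7 10.6 20. ] 32.1
-31 [37.9 12.8 22.7] 35.5
0.5329763837503094
```

```bash
python3 -m pendant '[[[2,0,1],2],[[3.7,0.1,2],4.5],[[6,0.4,3.3],6.8],[[8.2,0.8,4.6],9],[[10.5,1.4,6],11.4],[[13,2,7.3],13.7],[[15.3,2.7,8.8],16],[[17.8,3.5,10.3],18.3],[[20.5,4.5,11.8],20.6],[[23,5.5,13.4],23]]'
python3 - <<'E'
from fit import *
s=robot.observe();print(s['torque'],s['opening']); where((.074,-.005))
im,c=snap('wrist','w16.png'); 
cv2.imwrite('pics/w16b.png',cv2.resize(im[:290,100:480,::-1],None,fx=2,fy=2,interpolation=cv2.INTER_CUBIC))
np.save('w16.npy',[c['rvec'],c['tvec']])
E
```

```text
time: 19.2
tool_pos: [0.4785, 0.1227, 0.0733]
tool_rot: [-3.13, 0.019, 3.044]
contact_force: [10.7, -7.6, 1.3]
opening: 0.0256
[-0.6134584  -1.91325603  0.03971431] 0.02562433628056978
plate [ 0.0737 -0.0722  0.0386] alpha -90.3 r 0.0672
```

View pics/w16b.png

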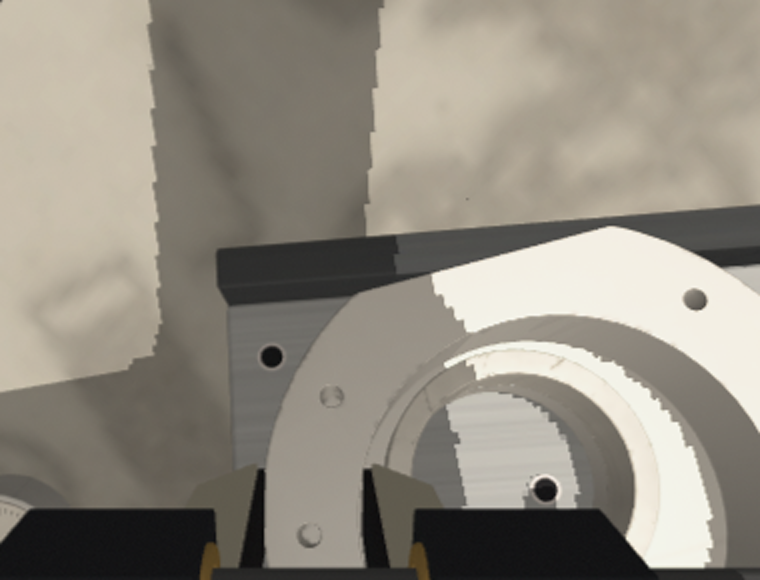

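Run:
```python
from fit import *
c=cam('w16.npy'); f=lambda u,v:(100+u/2-.25,v/2-.25)
flat(c,f(357,294),f(612,226))
C0=np.array((.0765,-.0065)); a0=where(C0)
das=[-4,-8,-12,-14,-16]
Cs=[(.0777*np.cos(np.radians(28.3-(12.5+d)))+.0005,-.005) for d in das]
print(np.round(Cs,4)); arc(a0,das,Cs,C0)
print(np.degrees(robot.observe()['tool_rot'][2]-byaw(np.radians(a0+90)))%180)
```

```text
len 0.0746 mid [ 0.0064 -0.019 ] theta 10.9 centre [ 0.0741 -0.006 ]
plate [ 0.0727 -0.0721  0.0387] alpha -93.3 r 0.0657
[[ 0.0736 -0.005 ]
 [ 0.0716 -0.005 ]
 [ 0.0692 -0.005 ]
 [ 0.0679 -0.005 ]
 [ 0.0665 -0.005 ]]
-4 [6.7 1.4 3.6] 4.6
-8 [12.5  1.7  6.8] 9.2
-12 [18.5  2.3 10.1] 13.7
-14 [21.6  2.7 11.8] 16.0
-16 [24.8  3.2 13.5] 18.2
179.01398402340118
```

```bash
python3 -m pendant '[[[2.5,0.5,1.4],1.5],[[5,0.8,2.8],3],[[7.5,1.1,4.1],5],[[10,1.3,5.5],7],[[12.5,1.5,6.9],9],[[15,1.8,8.3],11],[[17,2,9.3],12.5],[[17,2,9.3],12.5]]'
python3 - <<'E'
from fit import *
s=robot.observe();print(s['torque'],s['opening']); where((.069,-.005))
im,c=snap('wrist','w17.png'); 
cv2.imwrite('pics/w17b.png',cv2.resize(im[:290,100:480,::-1],None,fx=2,fy=2,interpolation=cv2.INTER_CUBIC))
np.save('w17.npy',[c['rvec'],c['tvec']])
E
```

```text
time: 19.92
tool_pos: [0.4636, 0.1256, 0.065]
tool_rot: [-3.135, 0.026, 2.823]
contact_force: [3.1, -6.8, 4.7]
opening: 0.0259
[-0.73247093 -0.90001993  0.25482566] 0.025907663496051364
plate [ 0.0567 -0.0695  0.0389] alpha -100.8 r 0.0657
```

View pics/w17b.png

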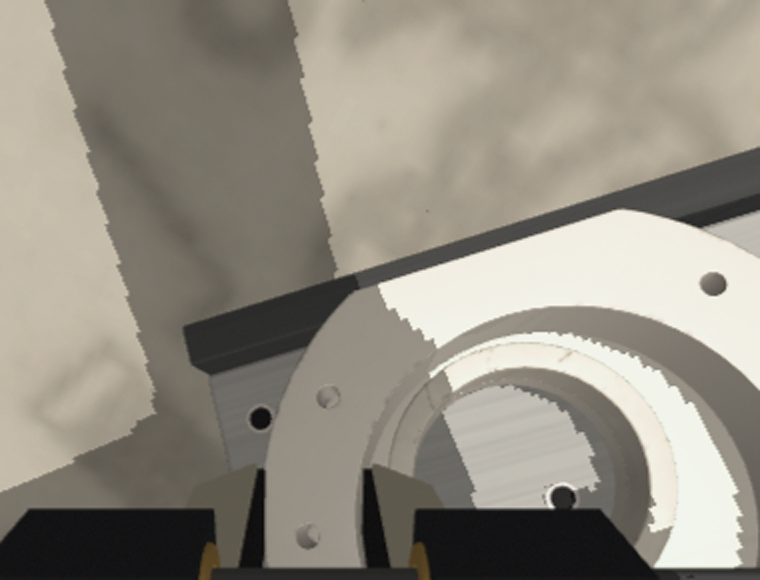

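Run:
```python
from fit import *
c=cam('w17.npy'); f=lambda u,v:(100+u/2-.25,v/2-.25)
flat(c,f(357,290),f(612,211))
a=onz(c,f(185,327),.016);b=onz(c,f(760,148),.016);print('stop outer',a,b)
im=cv2.imread('pics/w17.png'); cv2.imwrite('pics/w17c.png',cv2.resize(im[95:160,265:425],None,fx=5,fy=5,interpolation=cv2.INTER_CUBIC))
```

```text
len 0.0711 mid [ 0.0007 -0.0065] theta 0.3 centre [ 0.0697 -0.0061]
stop outer [-0.01217764 -0.09932383  0.016     ] [-0.01299365  0.08490493  0.016     ]
```

View pics/w17c.png

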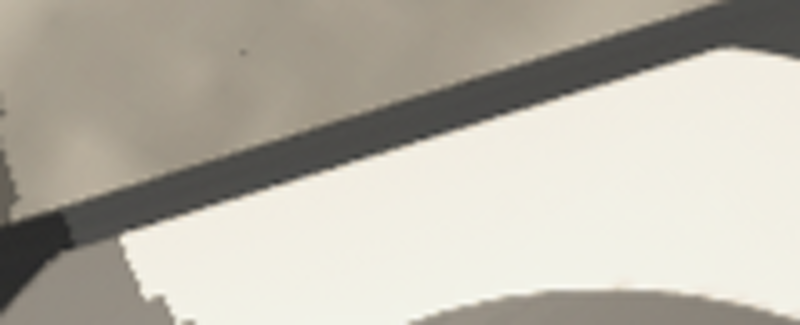

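```bash
python3 -m pendant '[[[1.5,-0.5,1],0],[[3.3,-1,2],0],[[4,-1.2,2.5],0],[[4,-1.2,2.5],0],[[4,-1.2,2.5],0]]'
python3 -m pendant '[[[0,0,0],0],[[0,0,0],0],[[0,0,0],0],[[0,0,0],0],[[0,0,-12],0],[[0,0,-30],0],[[0,0,-60],0],[[0,0,-90],0],[[0,0,-110],0],[[0,0,-110],0]]' 0.45 20
python3 - <<'E'
from fit import *
im,c=snap('wrist','w18.png'); 
cv2.imwrite('pics/w18b.png',cv2.resize(im[:,:,::-1],None,fx=1.5,fy=1.5,interpolation=cv2.INTER_CUBIC))
np.save('w18.npy',[c['rvec'],c['tvec']])
E
```

```text
time: 20.38
tool_pos: [0.4639, 0.1255, 0.065]
tool_rot: [-3.139, 0.036, 2.824]
contact_force: [7.1, -4.5, 11.1]
opening: 0.0261
time: 21.22
tool_pos: [0.4621, 0.1276, 0.1787]
tool_rot: [-3.142, 0.041, 2.824]
contact_force: [1.1, -0.7, 0.2]
opening: 0.0412
```

View pics/w18b.png

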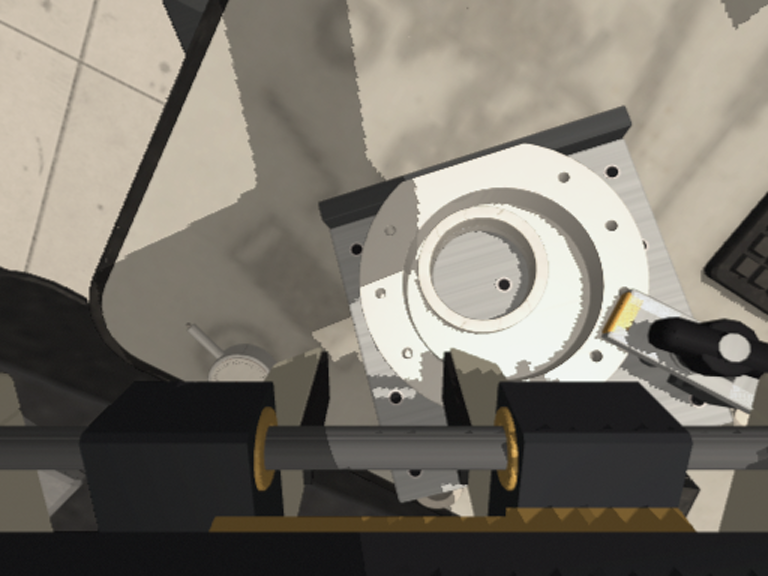

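Run:
```python
from fit import *
c=cam('w18.npy'); f=lambda u,v:(u/1.5-.17,v/1.5-.17)
flat(c,f(408,180),f(530,144))
print(go([.5125,.264,.20]))
```

```text
len 0.0725 mid [-0.0004 -0.0032] theta -1.0 centre [ 0.0686 -0.0044]
(array([ -7.2, 145.8, -23.6]), None, 'yaw', np.float64(2.8241996820451263))
```

```bash
python3 -m pendant '[[[-2,15,-20],-7],[[-3,30,-20],-14],[[-4,45,-20],-21],[[-5,60,-20],-28],[[-6,75,-20],-35],[[-6,90,-20],-42],[[-6,105,-20],-49],[[-6,120,-20],-56],[[-6,135,-20],-63],[[-6,140,-20],-70]]' 0.41
python3 - <<'E'
from fit import *
s=robot.observe();print(go([.5125,.264,.19],np.radians(244)),s['tool_pos'],s['tool_rot'],s['qpos'])
E
```

```text
time: 22.1
tool_pos: [0.5089, 0.2602, 0.1939]
tool_rot: [-3.107, 0.009, -2.23]
contact_force: [-0.4, -0.8, 0.5]
opening: 0.0378
(array([-5.1, -0.4,  3.9]), np.float64(-11.769036742669579), 'yaw', np.float64(-2.2299903732611948)) [0.50894843 0.26023345 0.1938649 ] [-3.1074454   0.00877558 -2.22999037] [ 0.3538868   0.40955178  1.40659948 -0.02524811  1.300003   -2.12191732]
```

```bash
python3 -m pendant '[[[-3,0,2],-6],[[-5,0,4],-12],[[-5,0,4],-12],[[-5,0,4],-12]]' 0.41
python3 - <<'E'
from fit import *
s=robot.observe();print(go([.5125,.264,.1405],np.radians(244)))
im,c=snap('wrist','w19.png'); print(robot.find_in('wrist','knob_grip')[:2], proj(c,p2w(p,kp+[0,0,.002])))
cv2.imwrite('pics/w19b.png',cv2.resize(im[:290,100:480,::-1],None,fx=2,fy=2,interpolation=cv2.INTER_CUBIC))
E
```

```text
time: 22.43
tool_pos: [0.5112, 0.2639, 0.1881]
tool_rot: [-3.109, -0.001, -2.024]
contact_force: [0.9, -0.2, -0.0]
opening: 0.0374
(array([-0.7,  0.5, 47.6]), np.float64(0.05045923382044185), 'yaw', np.float64(-2.023701252545222))
[{'xy': [0.5004, 0.5635], 'p': 0.57}, {'xy': [0.4135, 0.2875], 'p': 0.55}] [[255.15884415 219.97165192]]
```

View pics/w19b.png

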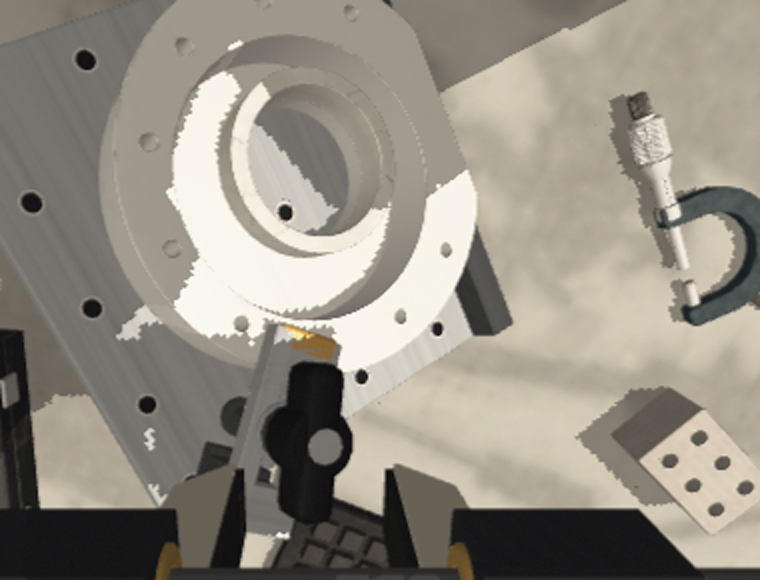

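```bash
python3 -m pendant '[[[-0.5,0.5,15],0],[[-0.5,0.5,30],0],[[-0.5,0.5,39],0],[[-0.5,0.5,44],0],[[-0.5,0.5,47],0],[[-0.5,0.5,47],0]]'
python3 -m pendant '[[[0,0,0],0],[[0,0,0],0],[[0,0,0],0],[[0,0,0],0],[[0,0,0],0]]' 0 58
python3 - <<'E'
from fit import *
s=robot.observe();print(s['torque'],s['opening'])
im,c=snap('scene','s20.png'); im2,_=snap('wrist','w20.png')
cv2.imwrite('pics/s20b.png',cv2.resize(im[120:190,170:250,::-1],None,fx=8,fy=8,interpolation=cv2.INTER_CUBIC))
E
```

```text
time: 23.03
tool_pos: [0.5128, 0.2637, 0.1419]
tool_rot: [-3.108, 0.0, -2.024]
contact_force: [-0.6, 0.3, 0.1]
opening: 0.0377
time: 23.45
tool_pos: [0.5129, 0.2638, 0.1424]
tool_rot: [-3.108, 0.001, -2.025]
contact_force: [-1.5, -0.6, 1.8]
opening: 0.0167
[ 0.07920721  0.02357927 -0.58535395] 0.016734492110453313
```

View pics/s20b.png

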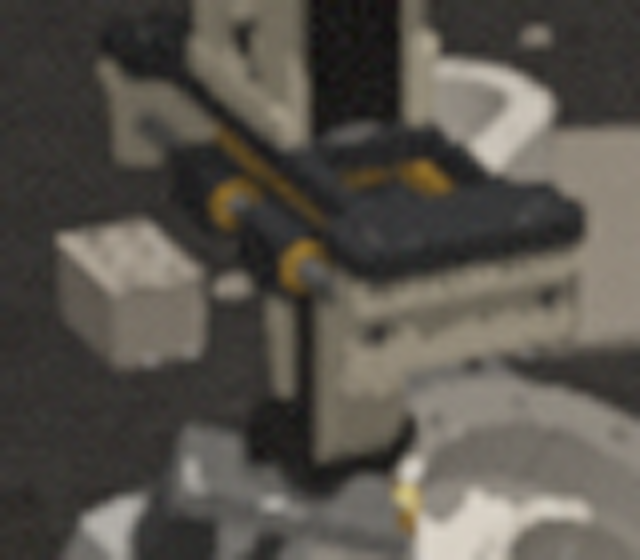

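```bash
python3 -m pendant '[[[0,0,0],5],[[0,0,0],10],[[0,0,0],15],[[0,0,0],20],[[0,0,0],26],[[0,0,0],32],[[0,0,0.5],38],[[0,0,0.5],44],[[0,0,0.5],50],[[0,0,0.5],50]]'
python3 -c "
from h import *
s=robot.observe();print(s['torque'],s['opening'])"
python3 -m pendant '[[[0,0,0],5],[[0,0,0],10],[[0,0,0],15],[[0,0,0],20],[[0,0,0],26],[[0,0,0],32],[[0,0,0.5],38],[[0,0,0.5],42],[[0,0,0.5],42]]'
python3 - <<'E'
from fit import *
s=robot.observe();print(s['torque'],s['opening'],s['tool_pos']-p2w(p,kp)[0])
E
```

```text
time: 24.38
tool_pos: [0.511, 0.2638, 0.1426]
tool_rot: [-3.12, 0.024, -2.901]
contact_force: [-9.7, -0.8, 9.9]
opening: 0.0135
[-0.13198304  1.02755553  0.12928131] 0.01352967187645207
time: 25.13
tool_pos: [0.5106, 0.2653, 0.1432]
tool_rot: [3.139, 0.031, 2.647]
contact_force: [-5.6, 2.8, 6.2]
opening: 0.0137
[1.04167724 0.41373128 0.62175915] 0.013707895032489984 [-0.00363501 -0.00018655 -0.03395921]
```

Run:
```python
from fit import *
im,c=snap('wrist','w21.png'); 
cv2.imwrite('pics/w21b.png',cv2.resize(im[120:290,160:360,::-1],None,fx=3,fy=3,interpolation=cv2.INTER_CUBIC))
```

```text
(no output)
```

View pics/w21b.png

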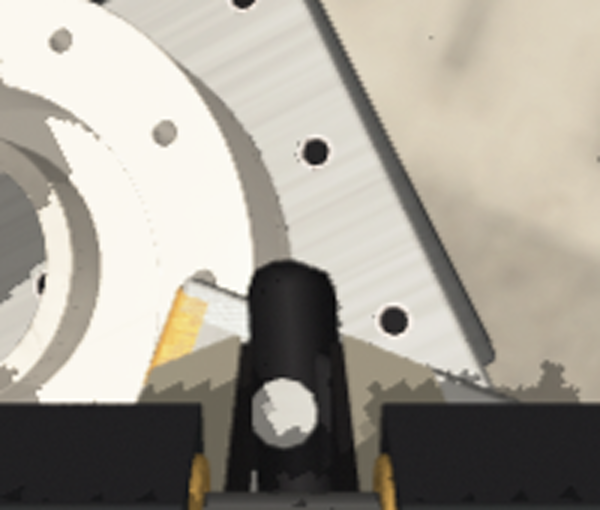

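```bash
python3 -m pendant '[[[0,0,0],0],[[0,0,0],0],[[0,0,0],0],[[-2.5,1,2],0],[[-2.5,1,5],0],[[-2.5,1,5],0]]' 0.38
python3 -m pendant '[[[0,0,0],0],[[0,0,0],0],[[0,0,0],0],[[0,0,0],0],[[0,0,0],0]]' 0 60
python3 -m pendant '[[[0,0,0],4],[[0,0,0],8],[[0,0,0],12],[[0,0,0],16],[[0,0,0],20],[[0,0,0],24],[[0,0,0],28],[[0,0,0],28]]'
python3 - <<'E'
from fit import *
s=robot.observe();print(s['torque'],s['opening'],s['tool_pos']-p2w(p,kp)[0])
im,c=snap('wrist','w22.png'); 
cv2.imwrite('pics/w22b.png',cv2.resize(im[120:290,160:360,::-1],None,fx=3,fy=3,interpolation=cv2.INTER_CUBIC))
E
```

```text
time: 25.68
tool_pos: [0.5132, 0.2646, 0.1373]
tool_rot: [3.14, 0.03, 2.65]
contact_force: [-0.4, 0.5, -0.8]
opening: 0.0344
time: 26.1
tool_pos: [0.5134, 0.2647, 0.1371]
tool_rot: [3.14, 0.031, 2.65]
contact_force: [1.1, 0.3, -3.1]
opening: 0.0152
time: 26.77
tool_pos: [0.5135, 0.2659, 0.1374]
tool_rot: [3.124, 0.025, 2.16]
contact_force: [0.5, 5.0, -1.2]
opening: 0.0173
[ 1.33964281 -0.43990161  0.84203414] 0.017325706267782466 [-0.0006851   0.00038316 -0.0398005 ]
```

View pics/w22b.png

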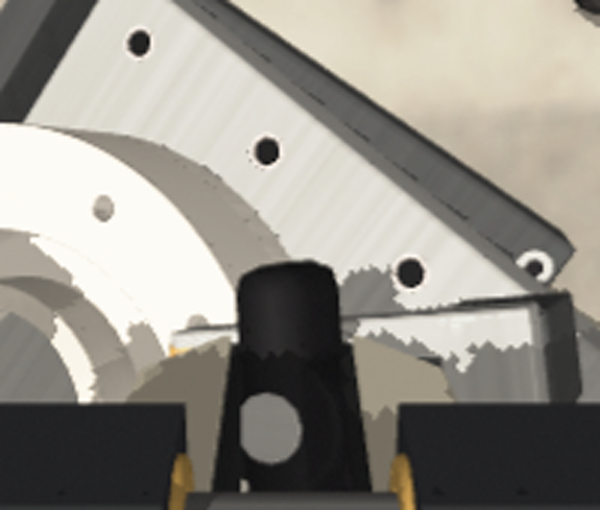

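```bash
for i in 1; do python3 -m pendant '[[[0,0,0],3],[[0,0,0],6],[[0,0,0],9],[[0,0,0],12],[[0,0,0],12]]'; python3 -c "
from h import *
s=robot.observe();print(s['torque'],s['opening'])"; done
python3 -m pendant '[[[0,0,0],3],[[0,0,0],6],[[0,0,0],9],[[0,0,0],12],[[0,0,0],12]]'; python3 -c "
from h import *
s=robot.observe();print(s['torque'],s['opening'])
im,c=snap('wrist','w23.png'); 
cv2.imwrite('pics/w23b.png',cv2.resize(im[120:290,160:360,::-1],None,fx=3,fy=3,interpolation=cv2.INTER_CUBIC))"
```

```text
time: 27.23
tool_pos: [0.5137, 0.2665, 0.1378]
tool_rot: [3.118, 0.021, 1.955]
contact_force: [0.2, 2.7, 0.9]
opening: 0.0175
[ 1.14653045 -0.47381301  0.86331303] 0.017537308928456834
time: 27.65
tool_pos: [0.5141, 0.2668, 0.1385]
tool_rot: [3.113, 0.015, 1.748]
contact_force: [-1.1, 2.6, 3.0]
opening: 0.0175
[ 0.8508472  -0.40362021  0.79409979] 0.01754865850398958
```

View pics/w23b.png

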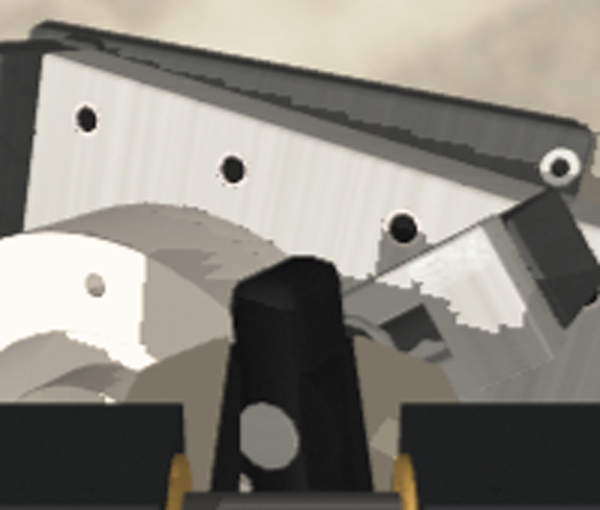

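```bash
python3 -m pendant '[[[0,0,0],3],[[0,0,0],6],[[0,0,0],9],[[0,0,0],12],[[0,0,0],12]]'; python3 -c "
from h import *
s=robot.observe();print(s['torque'],s['opening'])
im,c=snap('wrist','w24.png'); np.save('w24.npy',[c['rvec'],c['tvec']])
cv2.imwrite('pics/w24b.png',cv2.resize(im[120:290,160:360,::-1],None,fx=3,fy=3,interpolation=cv2.INTER_CUBIC))
im,c=snap('top','t24.png'); 
cv2.imwrite('pics/t24b.png',cv2.resize(im[110:220,200:340,::-1],None,fx=5,fy=5,interpolation=cv2.INTER_CUBIC))
"
```

```text
time: 28.12
tool_pos: [0.5144, 0.2667, 0.1394]
tool_rot: [3.109, 0.009, 1.542]
contact_force: [-1.4, 1.5, 4.9]
opening: 0.0174
[ 0.49483392 -0.34430135  0.81883854] 0.017431233679548897
```

View pics/w24b.png

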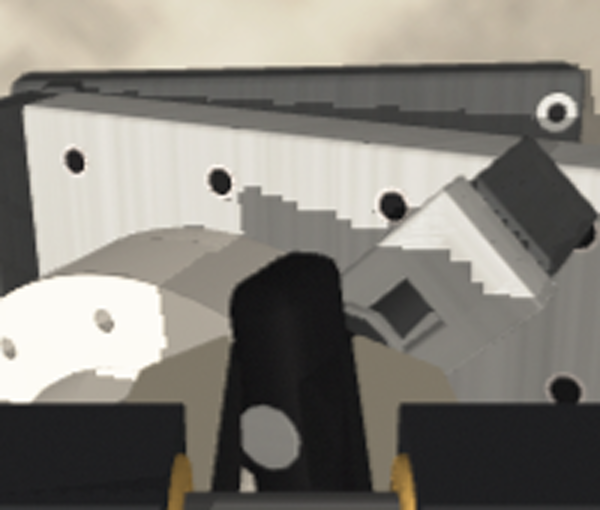

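View pics/t24b.png

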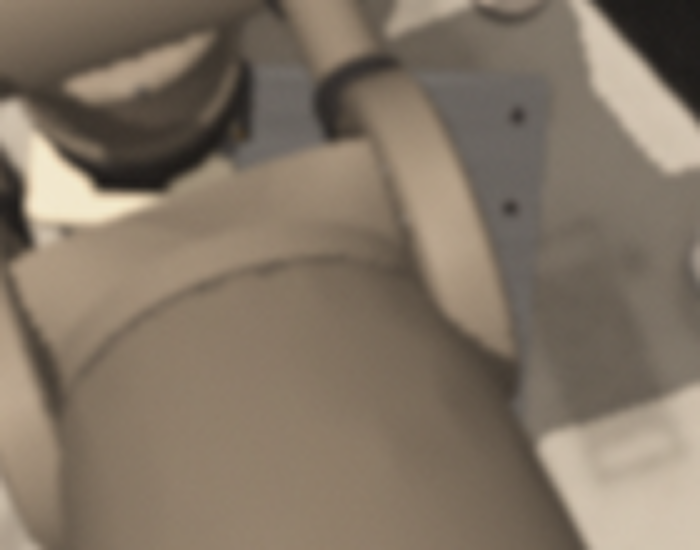

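```bash
python3 -m pendant '[[[0,0,0],3],[[0,0,0],6],[[0,0,0],9],[[0,0,0],12],[[0,0,0],12]]'; python3 -c "
from h import *
s=robot.observe();print(s['torque'],s['opening'])
im,c=snap('wrist','w25.png'); np.save('w25.npy',[c['rvec'],c['tvec']])
cv2.imwrite('pics/w25b.png',cv2.resize(im[120:290,160:360,::-1],None,fx=3,fy=3,interpolation=cv2.INTER_CUBIC))
"
```

```text
time: 28.63
tool_pos: [0.5145, 0.2662, 0.14]
tool_rot: [3.107, 0.003, 1.338]
contact_force: [-2.3, 0.1, 5.2]
opening: 0.0186
[ 0.00960731 -0.25015015  1.7455872 ] 0.01855318413132174
```

View pics/w25b.png

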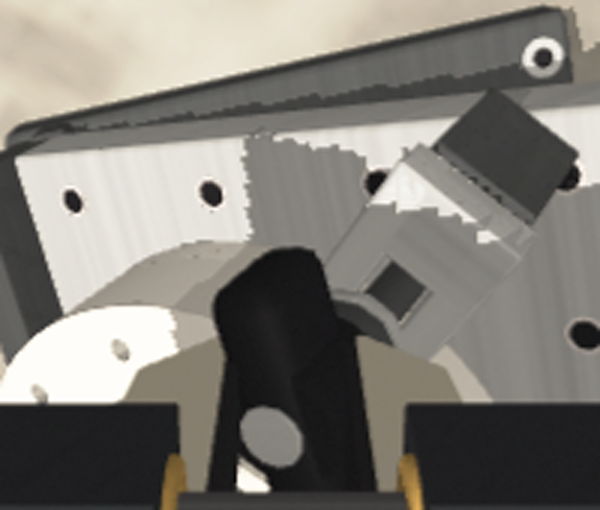

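```bash
python3 -m pendant '[[[0,0,0],2],[[0,0,0],4],[[0,0,0],4],[[0,0,0],4]]'; python3 -c "
from h import *
s=robot.observe();print(s['torque'],s['opening'])"
python3 -m pendant '[[[0,0,0],0],[[0,0,0],0],[[0,0,0],0],[[0,0,0],0],[[0,0,0],0]]' 0.42
python3 -m pendant '[[[0,0,-15],0],[[0,0,-35],0],[[0,0,-65],0],[[0,0,-100],0],[[0,0,-130],0],[[0,0,-130],0]]'
```

```text
time: 29.02
tool_pos: [0.5144, 0.2654, 0.1404]
tool_rot: [3.106, 0.003, 1.275]
contact_force: [-3.2, -0.9, 5.1]
opening: 0.0195
[-0.64202433 -0.34650182  1.71670532] 0.019498597641212572
time: 29.43
tool_pos: [0.5142, 0.2651, 0.1398]
tool_rot: [3.107, 0.003, 1.274]
contact_force: [0.8, -0.0, 0.3]
opening: 0.0386
time: 29.93
tool_pos: [0.5124, 0.2678, 0.2765]
tool_rot: [3.098, -0.004, 1.274]
contact_force: [0.5, 1.1, 0.6]
opening: 0.0388
```

Run:
```python
from fit import *
print(go([.40,.10,.30]))
im,c=snap('wrist','w26.png'); np.save('w26.npy',[c['rvec'],c['tvec']])
cv2.imwrite('pics/w26b.png',cv2.resize(im[:,:,::-1],None,fx=1.5,fy=1.5,interpolation=cv2.INTER_CUBIC))
```

```text
(array([-193.3,  -57.3,  -26.8]), None, 'yaw', np.float64(1.2742767139960023))
```

View pics/w26b.png

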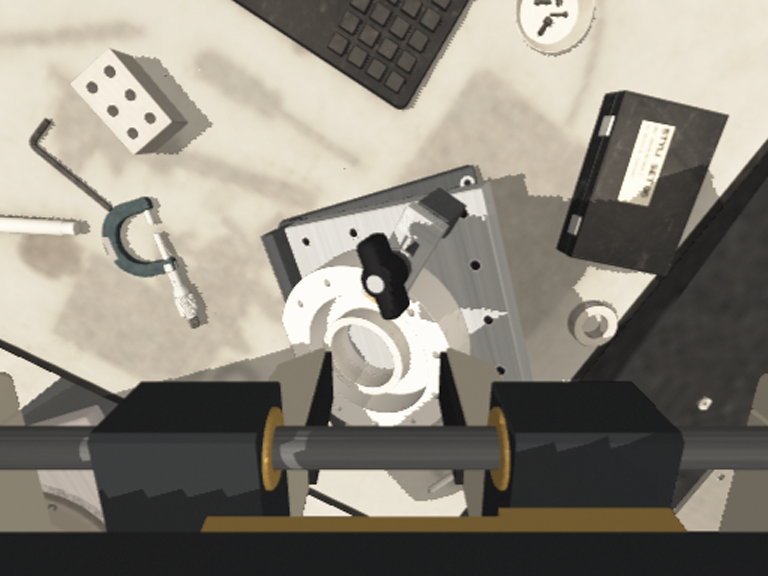

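```bash
python3 -m pendant '[[[-10,5,-5],-7],[[-20,12,-10],-14],[[-30,19,-10],-21],[[-40,26,-10],-28],[[-50,33,-10],-35],[[-55,40,-10],-42],[[-55,45,-10],-49],[[-55,45,-10],-56],[[-55,45,-10],-63],[[-55,45,-10],-70]]'
python3 -m pendant '[[[0,0,0],-7],[[0,0,0],-14],[[0,0,0],-21],[[0,0,0],-28],[[0,0,0],-30],[[0,0,0],-30]]'
python3 - <<'E'
from fit import *
im,c=snap('wrist','w27.png'); np.save('w27.npy',[c['rvec'],c['tvec']])
cv2.imwrite('pics/w27b.png',cv2.resize(im[:,:,::-1],None,fx=1.5,fy=1.5,interpolation=cv2.INTER_CUBIC))
E
```

```text
time: 30.82
tool_pos: [0.5376, 0.2014, 0.283]
tool_rot: [3.129, 0.036, 2.501]
contact_force: [0.5, -0.4, -0.1]
opening: 0.0387
time: 31.32
tool_pos: [0.5371, 0.2012, 0.2813]
tool_rot: [-3.133, 0.034, 3.026]
contact_force: [0.2, -0.0, -0.0]
opening: 0.0384
```

View pics/w27b.png

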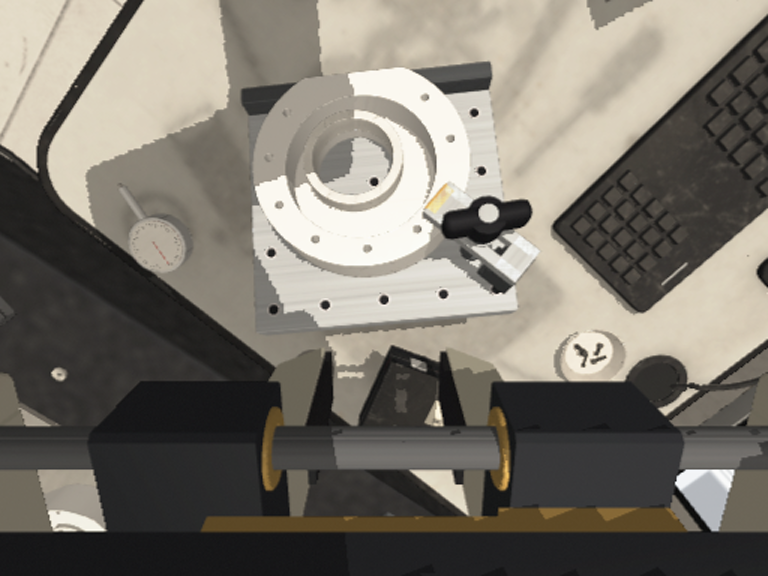

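Run:
```python
from fit import *
im=cv2.imread('pics/w27.png'); cv2.imwrite('pics/w27c.png',cv2.resize(im[30:190,150:360],None,fx=3.75,fy=3.75,interpolation=cv2.INTER_CUBIC))
```

```text
(no output)
```

View pics/w27c.png

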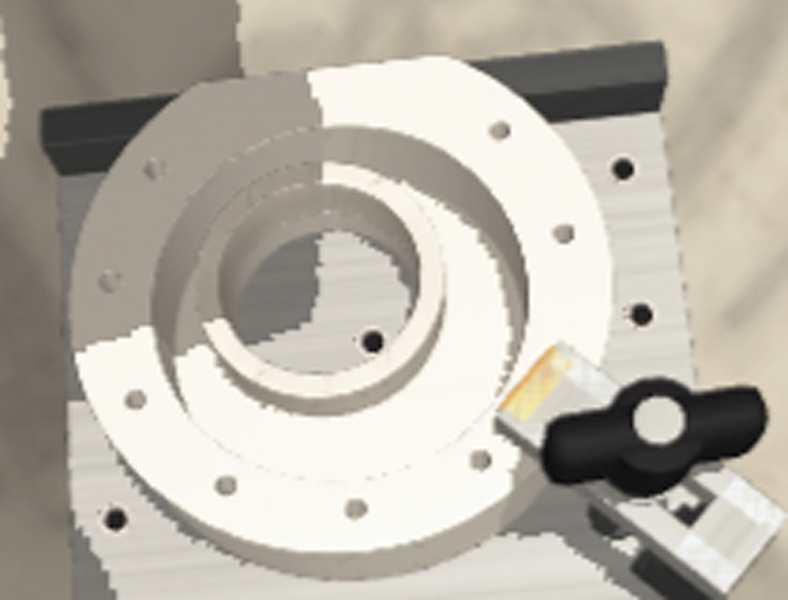

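Run:
```python
from fit import *
c=cam('w27.npy'); f=lambda u,v:(150+u/3.75-.37,30+v/3.75-.37)
flat(c,f(195,88),f(448,56))
g=lambda u,v,z:onz(c,f(u,v),z)
a=g(42,112,.016);b=g(660,42,.016);d=b-a;print('stop outer',a,b,'ang',np.degrees(np.arctan2(d[0],d[1])))
a=g(548,460,.078);b=g(765,405,.078);d=b-a;print('bar psi',np.degrees(np.arctan2(d[1],d[0])),np.linalg.norm(d))
```

```text
len 0.0762 mid [ 0.0005 -0.0064] theta 1.0 centre [ 0.0695 -0.0053]
stop outer [-0.01275214 -0.09933815  0.016     ] [-0.01334224  0.09971275  0.016     ] ang -0.16985622161693753
bar psi 99.04179681686036 0.05480829330109645
```

```bash
python3 - <<'E'
from fit import *
print(go([.5135,.265,.20],byaw(np.radians(99))))
E
python3 -m pendant '[[[3,10,10],7],[[6,20,20],14],[[10,30,30],21],[[14,40,40],28],[[18,50,50],35],[[20,60,60],42],[[22,66,70],49],[[22,66,75],56],[[22,66,80],63],[[22,66,80],70]]' 0.41
python3 - <<'E'
from fit import *
print(go([.5135,.265,.1375],byaw(np.radians(99))))
E
```

```text
(array([33.8, 61.2, 79.9]), np.float64(76.39425375226223), 'yaw', np.float64(3.023673787545374))
time: 32.2
tool_pos: [0.5248, 0.2682, 0.198]
tool_rot: [3.115, 0.02, 1.794]
contact_force: [0.5, 0.2, -0.1]
opening: 0.0376
(array([  0.6, -13.3,  60.1]), np.float64(5.930195743813597), 'yaw', np.float64(1.793843970981667))
```

```bash
python3 -m pendant '[[[0.5,-7,3],4],[[0.5,-13,10],6],[[0.5,-13,12],6],[[0.5,-13,12],6]]' 0.41
python3 - <<'E'
from fit import *
print(go([.5135,.265,.1375],byaw(np.radians(99))))
im,c=snap('wrist','w28.png'); np.save('w28.npy',[c['rvec'],c['tvec']])
cv2.imwrite('pics/w28b.png',cv2.resize(im[:290,100:480,::-1],None,fx=2,fy=2,interpolation=cv2.INTER_CUBIC))
E
```

```text
time: 32.53
tool_pos: [0.5118, 0.2654, 0.1846]
tool_rot: [3.116, 0.017, 1.689]
contact_force: [1.3, 0.2, 0.5]
opening: 0.0376
(array([ 0.2,  0.5, 47.1]), np.float64(-0.05445124680584122), 'yaw', np.float64(1.6893921764257875))
```

View pics/w28b.png

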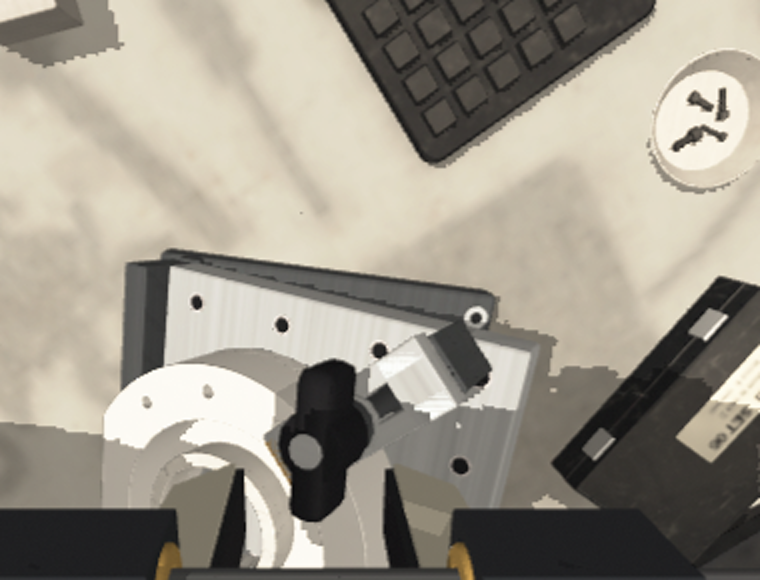

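```bash
python3 -m pendant '[[[0,0.5,15],0],[[0,0.5,30],0],[[0,0.5,39],0],[[0,0.5,44],0],[[0,0.5,47],0],[[0,0.5,47],0]]'
python3 -m pendant '[[[0,0,0],0],[[0,0,0],0],[[0,0,0],0],[[0,0,0],0],[[0,0,0],0]]' 0 60
python3 -c "
from h import *
s=robot.observe();print(s['torque'],s['opening'])"
python3 -m pendant '[[[0,0,0],3],[[0,0,0],6],[[0,0,0],8],[[0,0,0],8]]'
python3 -c "
from h import *
s=robot.observe();print(s['torque'],s['opening'])"
python3 -m pendant '[[[0,0,0],3],[[0,0,0],6],[[0,0,0],8],[[0,0,0],8]]'
python3 -c "
from h import *
s=robot.observe();print(s['torque'],s['opening'])"
```

```text
time: 33.08
tool_pos: [0.5143, 0.265, 0.138]
tool_rot: [3.115, 0.017, 1.69]
contact_force: [0.5, -0.0, -0.3]
opening: 0.0377
time: 33.5
tool_pos: [0.5147, 0.2651, 0.1385]
tool_rot: [3.113, 0.017, 1.69]
contact_force: [0.1, 0.5, 1.8]
opening: 0.0176
[ 0.06078675 -0.36409116  0.00301804] 0.017591024257471492
time: 33.83
tool_pos: [0.5148, 0.2647, 0.139]
tool_rot: [3.111, 0.014, 1.551]
contact_force: [-1.4, -3.2, 1.8]
opening: 0.0171
[-0.33005949 -0.41253698  0.91904098] 0.01712198708333925
time: 34.17
tool_pos: [0.5148, 0.2643, 0.1392]
tool_rot: [3.108, 0.011, 1.414]
contact_force: [-1.9, -3.6, 0.5]
opening: 0.0179
[-0.61915191 -0.43724324  1.88954142] 0.01789438680606652
```

```bash
python3 -m pendant '[[[0,0,0],0],[[0,0,0],0],[[0,0,0],0],[[0,0,0],0],[[0,0,0],0]]' 0.42
python3 -m pendant '[[[0,0,-12],0],[[0,0,-30],0],[[0,0,-60],0],[[0,0,-95],-7],[[0,0,-130],-14],[[0,0,-140],-21],[[0,0,-140],-28],[[0,0,-140],-35]]'
python3 -m pendant '[[[-8,10,0],-7],[[-16,20,0],-14],[[-24,30,0],-21],[[-32,40,0],-28],[[-40,45,0],-35],[[-45,50,0],-42],[[-45,50,0],-49],[[-45,50,0],-56],[[-45,50,0],-56]]'
python3 - <<'E'
from fit import *
im,c=snap('wrist','w29.png'); np.save('w29.npy',[c['rvec'],c['tvec']])
cv2.imwrite('pics/w29c.png',cv2.resize(im[10:190,150:370,::-1],None,fx=3.5,fy=3.5,interpolation=cv2.INTER_CUBIC)[:600])
E
```

```text
time: 34.58
tool_pos: [0.5148, 0.2643, 0.139]
tool_rot: [3.108, 0.01, 1.414]
contact_force: [0.5, 1.1, -0.3]
opening: 0.0385
time: 35.25
tool_pos: [0.5109, 0.2667, 0.2802]
tool_rot: [3.118, 0.028, 2.03]
contact_force: [-0.7, -0.5, -0.1]
opening: 0.0387
time: 36.0
tool_pos: [0.5758, 0.2485, 0.2823]
tool_rot: [-3.132, 0.034, 3.012]
contact_force: [-0.5, 0.2, -0.2]
opening: 0.0385
```

View pics/w29c.png

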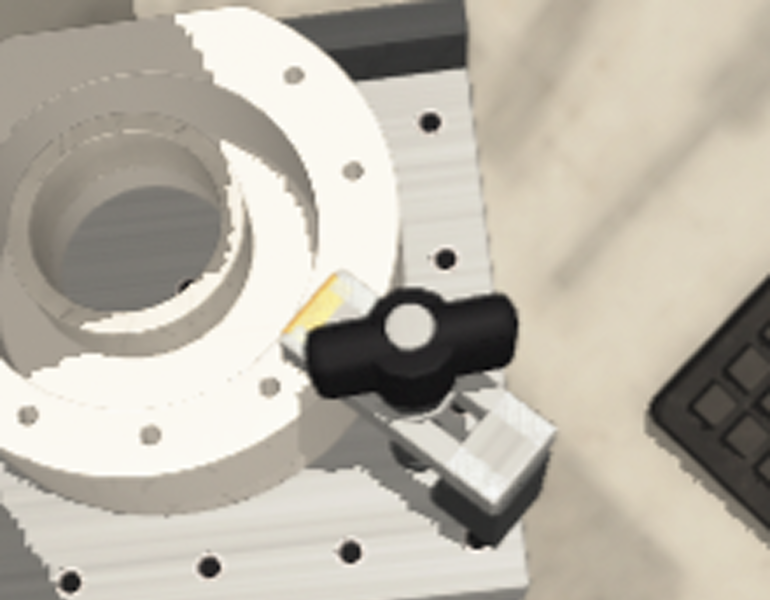

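Run:
```python
from fit import *
c=cam('w29.npy'); f=lambda u,v:(150+u/3.5-.37,10+v/3.5-.37)
g=lambda u,v,z:onz(c,f(u,v),z)
for A,B in [((310,365),(515,320)),((312,345),(512,298)),((320,395),(515,343))]:
    d=g(*B,.077)-g(*A,.077);print('bar psi',np.degrees(np.arctan2(d[1],d[0])),np.linalg.norm(d))
c=cam('w27.npy'); f=lambda u,v:(150+u/3.75-.37,30+v/3.75-.37)
for A,B in [((548,460),(765,405)),((548,430),(755,387)),((555,480),(765,425))]:
    d=g(*B,.077)-g(*A,.077);print('old bar psi',np.degrees(np.arctan2(d[1],d[0])),np.linalg.norm(d))
```

```text
bar psi 95.8350876147973 0.05347177938668075
bar psi 96.70619979891104 0.05252039840008172
bar psi 98.59262363229102 0.051197505498963486
old bar psi 99.0417968168604 0.05499815830830018
old bar psi 96.43092874020826 0.05204756520957637
old bar psi 99.52397569210508 0.0531859822875481
```

```bash
python3 -m pendant '[[[30,-20,5],0],[[60,-40,15],0],[[80,-55,30],0],[[90,-60,40],0],[[90,-60,40],0],[[90,-60,40],0]]'
python3 - <<'E'
from fit import *
im,c=snap('wrist','w30.png'); np.save('w30.npy',[c['rvec'],c['tvec']])
cv2.imwrite('pics/w30b.png',cv2.resize(im[:,:,::-1],None,fx=1.5,fy=1.5,interpolation=cv2.INTER_CUBIC))
E
```

```text
time: 36.55
tool_pos: [0.4798, 0.2009, 0.2403]
tool_rot: [-3.133, 0.035, 3.003]
contact_force: [-0.1, -0.3, 1.3]
opening: 0.0383
```

View pics/w30b.png

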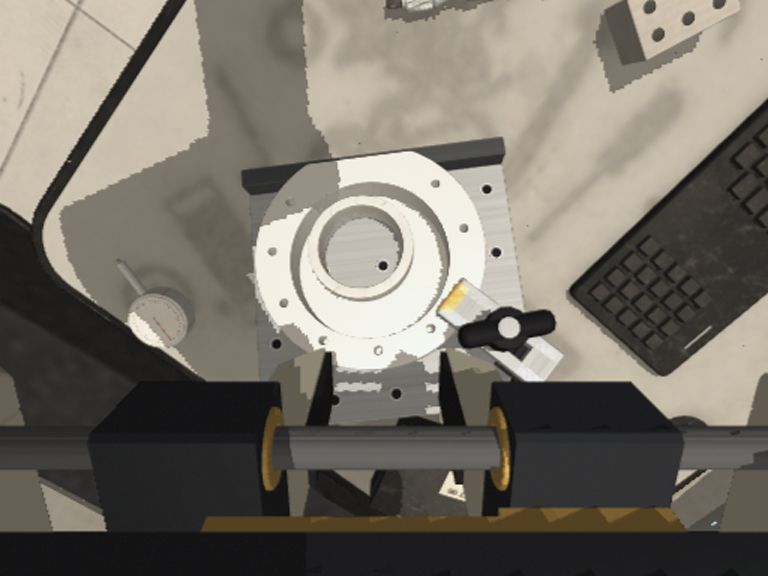

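Run:
```python
from fit import *
im=cv2.imread('pics/w30.png'); cv2.imwrite('pics/w30c.png',cv2.resize(im[85:135,155:345],None,fx=4.2,fy=4.2,interpolation=cv2.INTER_NEAREST))
g=cv2.cvtColor(im,cv2.COLOR_BGR2GRAY).astype(float); c=cam('w30.npy')
F=[];O=[]
for u in range(229,277):
    col=g[95:118,u]; d=np.diff(col); i=np.argmax(d); j=np.argmin(d[:i])
    def sub(k,s):
        w=np.clip(s*d[max(k-1,0):k+2],0,None); return 95+0.5+(np.arange(max(k-1,0),k+2)*w).sum()/w.sum()
    F.append((u,sub(i,1))); O.append((u,sub(j,-1)))
for n,L,z in (('flat',F,.04),('stop outer',O,.016)):
    P=np.array([onz(c,q,z)[:2] for q in L]); k=np.polyfit(P[:,1],P[:,0],1); r=P[:,0]-np.polyval(k,P[:,1])
    print(n,'slope deg',np.degrees(np.arctan(k[0])),'x at y=-.005',np.polyval(k,-.005),'rms mm',r.std()*1e3,P[0],P[-1])
```

```text
flat slope deg 0.10399173168620825 x at y=-.005 0.0014470068474776861 rms mm 0.2366412376529698 [ 0.00139527 -0.01715697] [0.00258263 0.03280275]
stop outer slope deg -0.19565233086208994 x at y=-.005 -0.012328901518556 rms mm 0.05411135995481216 [-0.0123494  -0.01966778] [-0.01250439  0.03425851]
```

View pics/w30c.png

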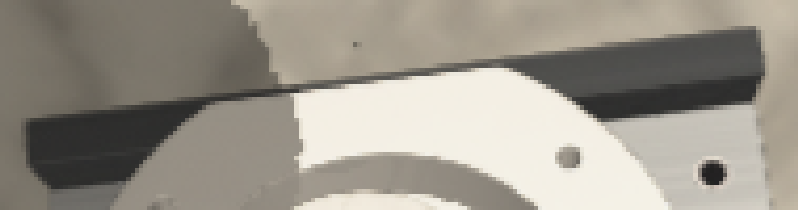

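```bash
python3 -c "
from cell import robot
s=robot.observe();print(s['time'],s['contact_force']);print(robot.hand_in())"
```

```text
36.6 [-0.53660381 -0.21884649 -0.01114425]
the job is handed in; nothing more can be done
None
```

I eased the knob, turned the flange clockwise until its flat met the stop, tightened the knob until it was solid, and handed in at 36.6 s. I don't know the verdict, since the hand-in reports none.

**What I did:**
- **Easing:** I turned the T-knob about 115° counter-clockwise.
- **Turning:** I turned the flange about 63° clockwise in two gripped strokes of the rim on the right side, then pressed it lightly down onto the stop.
- **Tightening:** I turned the knob clockwise until the tool torque rose to 1.75 N m with the bar standing still. I gripped it again and applied 1.9 N m. The bar stayed at about 97–98°, roughly 30° tighter than where it started.

**Last checks:**
- **Flat on stop:** it lies within about 0.3° of parallel. It measured 1.4 mm from the stop's face in the last picture and 0.5 mm in the one before, but the calibration is only good to about 2 mm. Measured against the stop's own outer edge, three pictures from flush to finished agreed within 0.5 mm, so I take it as flush.
- **Strap force:** I could not measure it. That it bears on the flange with more than 40 N is inferred from the knob being solid.
- **Other objects:** the gripper is clear of everything. The dial indicator, micrometer and block were not touched, and the late pictures show nothing disturbed.

**Checks that disagreed:**
- **Fingertip position:** the fingertips sit about 35 mm above the reported TCP in the pictures. My first grasp of the knob closed on nothing because of this, and I corrected for it from then on.
- **Flange angle:** a rougher reading from hand-picked edges gave ±1°, against 0.1–0.3° in the closer ones.

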